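Charge the sample cooler beside the evaporators

TASK

Get the sample cooler ready: with the scoop, never with the fingers, first bring all the metal chilling balls from the grey tub into the cooler's well, and then stand the scoop back on its black dish. Then stand every sample jar upright in the cooler, fully down in a pocket of its own shape, and leave the glass flask alone.

Things in the scene. Friction and masses are not known exactly. Their poses are not given: they have to be found in the camera images.
- tub: Grey open stock tub, fixed, upright, 220 (x) x 118 (y) x 62 mm high, walls 4 mm (inside 212 x 110 mm); origin at the centre of its underside. Its floor is level in the +x half (x > 0), 6 mm above the counter; in the -x half it is a ramp that rises 5 degrees (0.0873 rad) to 15 mm at the -x wall, so that stray balls roll down to the +x half.
- dish: Black shallow rest dish for the scoop, fixed, 135 (x) x 125 (y) mm, rim 12 mm high and 4 mm thick, floor 4 mm thick; origin at the centre of its underside.
- scoop: Loose aluminium scoop, 160 g, starts standing on the dish. Flat pan 94 (x) x 102 (y) mm, floor 2.5 mm thick, open at the front lip (x = +47 mm); 2 mm sides (36 mm high, 18 further forward, ending 40 mm behind the lip), 98 mm apart inside; back wall 45 mm high; a post behind it (to x = -53 mm) carries a grip bar over the pan. Origin on the underside, under the pan's middle; x to the lip, z up.
- scoop_grip (a point): best holding point in the middle of the scoop's straight grip bar, at x = -12, z = 72 mm of the scoop. The bar lies along scoop x (x = -53 to +33 mm), is 22 mm wide (y) and 24 mm tall (z = 60 to 84 mm), flat-sided; fingers close along scoop y. Forces over about 8 N at the lip turn the scoop in the fingers
- cooler: Grey sample cooler, fixed, 242 (x) x 273 (y) mm; origin at the centre of its underside. Its +y part is an open well with 4 mm walls 55 mm high; its -y part is a white deck, top 22 mm above the counter, with six pockets, three round and three square, on a 78 mm grid.
- well (a point): centre of the well's floor, 6 mm above the counter; axes as the cooler's. The well is 234 (x) x 105 (y) mm inside and its rim is 49 mm above this point.
- round_pocket1 (a point): floor centre of a round pocket, 55 mm across and 16 mm deep, 6 mm above the counter
- round_pocket2 (a point): floor centre of a round pocket, 55 mm across and 16 mm deep, 6 mm above the counter
- round_pocket3 (a point): floor centre of a round pocket, 55 mm across and 16 mm deep, 6 mm above the counter
- square_pocket1 (a point): floor centre of a square pocket, 47 x 47 mm and 16 mm deep, 6 mm above the counter; sides along the cooler's x and y (this point's axes)
- square_pocket2 (a point): floor centre of a square pocket, 47 x 47 mm and 16 mm deep, 6 mm above the counter; sides along the cooler's x and y (this point's axes)
- square_pocket3 (a point): floor centre of a square pocket, 47 x 47 mm and 16 mm deep, 6 mm above the counter; sides along the cooler's x and y (this point's axes)
- ball1_center (a point): centre of a polished metal chilling ball, 28 mm across, 30 g, smooth and free to roll (may be absent)
- ball2_center (a point): centre of a polished metal chilling ball, 28 mm across, 30 g, smooth and free to roll (may be absent)
- ball3_center (a point): centre of a polished metal chilling ball, 28 mm across, 30 g, smooth and free to roll (may be absent)
- ball4_center (a point): centre of a polished metal chilling ball, 28 mm across, 30 g, smooth and free to roll (may be absent)
- ball5_center (a point): centre of a polished metal chilling ball, 28 mm across, 30 g, smooth and free to roll (may be absent)
- ball6_center (a point): centre of a polished metal chilling ball, 28 mm across, 30 g, smooth and free to roll (may be absent)
- round_jar1: loose sample jar, amber glass, round, 50 mm across and 54 mm high, heavy at the base, with a black cap 36 mm across and 12 mm high on top (66 mm in all), about 150 g; origin at the centre of its underside, z up (may be absent)
- round_jar2: loose sample jar, amber glass, round, 50 mm across and 54 mm high, heavy at the base, with a black cap 36 mm across and 12 mm high on top (66 mm in all), about 150 g; origin at the centre of its underside, z up (may be absent)
- round_jar3: loose sample jar, amber glass, round, 50 mm across and 54 mm high, heavy at the base, with a black cap 36 mm across and 12 mm high on top (66 mm in all), about 150 g; origin at the centre of its underside, z up (may be absent)
- square_jar1: loose sample jar, amber glass, square, 42 x 42 mm (sides along its x and y) and 54 mm high, heavy at the base, with a black round cap 36 mm across and 12 mm high on top (66 mm in all), about 150 g; origin at the centre of its underside, z up (may be absent)
- square_jar2: loose sample jar, amber glass, square, 42 x 42 mm (sides along its x and y) and 54 mm high, heavy at the base, with a black round cap 36 mm across and 12 mm high on top (66 mm in all), about 150 g; origin at the centre of its underside, z up (may be absent)
- flask: bystander: round-bottomed glass flask on a cork base, 116 mm across, 185 mm tall; origin at the centre of its underside. Leave alone.
Things that resemble listed ones, but are neither listed nor needed, are in the scene too. Leave any green look-alike of the square_jar2 alone.

How it is judged:
By the outcome, as a careful person would: the job done as asked, in the order asked, and still so for the second after the job is handed in, with the robot touching nothing.
Of ball1, ball2, ball3, ball4, ball5, ball6 only 3 to 6 are there at a start; the rules pass over those that are not, and their reading is None.
Of round_jar1, round_jar2, round_jar3, square_jar1, square_jar2 only 4 to 5 are there at a start; the rules pass over those that are not, and their reading is None.
At some moment in a run one of round_jar1, round_jar2, round_jar3, square_jar1, square_jar2 may be knocked a few centimetres aside while the robot is not near it.
It also fails if it takes over 200 s, if anything falls off the work surface, if the arm or the gripper's body presses on something with over 40 N, if the wrist force passes 120 N, or if a joint passes its speed limit or range.

ROBOT

A 6-joint arm with a two-finger parallel gripper is mounted at the origin on the work surface. World frame = base frame: x ahead of the robot, y to its left, z up, the work surface at z = 0. Lengths are in m, angles in rad, forces in N, time in s.
With the tool pointing down it reaches from about 0.35 to 0.975 m from the base axis. Payload 4.9 kg.
Tool frame: the origin (TCP) lies at the very end of the fingers, on their centre line; the grasp point (between the pads) lies 19 mm behind it (ctrl.tcp_to_grasp is the z of the grasp point in the tool frame, in m); z points along the fingers, y is the line along which they close (so a half turn about z gives the same grasp; the last joint's range is limited). The gripper opens to 85 mm and grips with 20 to 120 N. Pads are 22 mm wide; open, the fingers measure 114 mm over their backs; the gripper's body (76 mm by 85 mm) begins 54 mm behind the grasp point. The pads swing forward as they close: fully open they stand 13 mm farther back than shut.
Start: joints at [1.004, 0.053, 1.613, -0, 1.476, -0.119], TCP at [0.271, 0.563, 0.231] pointing down, gripper open.
Joint ranges: [-3.01, 3.01], [-1.01, 2.22], [0.06, 2.58], [-1.02, 4.17], [0.09, 2.62], [-3.14, 3.14]. Speed limits (rad/s): [2.57, 2.57, 3.14, 3.14, 3.14, 3.14].

INTERFACE

Orientations are given as a rotation vector (axis times angle).
In Python, from station import ctrl, eyes, job, nets gives the robot as it stands. The module is installed in compiled form; this text tells all that it offers.
- The arm moves only by the tool jog_arm, never from a script. Its argument "commands" is one flat list of numbers, 7 for each row, row after row: the shift along the tool's x, y, z each as a share of 0.06 m, from -1 to 1, then the turn, a rotation vector about the tool's x, y, z each as a share of 0.1 rad, from -1 to 1, then the finger opening in mm, from 0 to 85.4. In form: [x, y, z, ax, ay, az, grip, x, y, z, ax, ay, az, grip, ...]. A call has 1 to 20 rows; each row shifts and turns the commanded pose from where the row before left it, along the tool's axes as they then stand; what a row does not reach is not made up. A row lasts 1/8 s, in which the tool goes at most 62.5 mm and 10.7 degrees, less where a joint would pass 70% of its speed; a pose out of reach is approached as far as the arm can. A call with a number of a shift or a turn outside -1 to 1 is refused whole. A call with a gripper value outside its range is refused whole. The fingers move at their own pace and stop on an object; "newtons" is the grip in N (left out, the last holds). Time passes only in rows, so rows that do not move let the fingers close. It gives the time, the measured TCP pose, the force, the opening and the grip force at its end, in the units of the state.
- ctrl.get_obs(): the state, without advancing time (a new reading comes with each control period).
- eyes.get_image(name): name is "scene" or "top"; returns a dict with "image" (384x512x3 uint8, red, green, blue), "z_map" (384x512 float32, m along the optical axis (not along the pixel's ray), 0 where there is no reading), "K" (3x3 intrinsics, pixels), "cam_to_world" (4x4, takes a point from camera to world coordinates). Camera axes: x right, y up, looking along -z (the intrinsics and any distortion apply to the point x, -y, -z); pixel columns grow to the right and rows downward; lengths in m; the calibration is good to about 2 mm. A picture is of the moment at which its call begins.
- job.finish_job(): hands the job in; it is judged then, once.
Trained networks look in the newest picture that a camera, given by its name, has taken for a name from the list of things; names that differ only in an ending like _2 or _b are one class to them, and where a whole thing is asked for, a point or a joint stands for the part that bears it (a point fixed in the world has none). Each returns a list of dicts, best first, with "p" (0 to 1); they miss things now and then, are a little off and sometimes report something else, mostly with a low value. They report only what shows in the picture. A call takes as long as a camera call. They do not tell look-alikes from the thing itself.
- nets.silhouettes(camera, name): "mask" (384x512 bool, what is visible of it) and "bbox" ([left, top, right, bottom] in pixels, round what is visible of it).
The state is a dict: "t": time; "q": joint angles; "dq": joint speeds; "effort": joint torques, N m; "tool_pos": TCP position; "tool_rot": TCP orientation; "contact_force": force on the tool from outside, world axes, zero at the start; "wrist_torque": the same for the moment, N m; "opening": finger opening in m; "grip_force": force on a finger pad.
Only numpy, scipy, OpenCV 4.12 (cv2) and the standard library are available. Lean on these libraries where they do the work, as an engineer would, in place of code of your own. Each camera call takes 0.05 s, during which the arm holds its last target. There are 200 camera calls.

## Working session

There is one attempt and no reset: what is moved stays moved. The work goes in short steps, Python scripts to look and compute and a tool call to move; the robot and the scene stay as the last step left them, time stands still between calls to the robot, and variables do not carry over. Pictures are saved under pics/ and viewed, at most 14 in all, crops included, and the job is handed in when it is done.

Besides the shell and the picture viewer there is one more tool, called after "Emit:" as name(argument=value, ...) on one line, values as JSON. jog_arm: Moves the arm, as the interface text tells. Shift numbers are shares of 0.06 m and turn numbers shares of 0.1 rad, none past 1 either way. Its arguments: {"type":"object","properties":{"commands":{"type":"array","items":{"type":"number"}},"newtons":{"type":"number"}},"required":["commands"]}

```bash
mkdir -p pics; cat > h.py <<'E'
import numpy as np, cv2
from station import ctrl, eyes, job, nets
def shot(c):
    d=eyes.get_image(c); return d
def save(d,n,box=None,f=1):
    im=d["image"][:,:,::-1]
    if box: im=im[box[1]:box[3],box[0]:box[2]]
    cv2.imwrite("pics/"+n,cv2.resize(im,None,fx=f,fy=f,interpolation=cv2.INTER_CUBIC))
def cloud(d):
    K=d["K"];z=d["z_map"];v,u=np.mgrid[:z.shape[0],:z.shape[1]]
    p=np.stack([(u-K[0,2])/K[0,0]*z,-(v-K[1,2])/K[1,1]*z,-z],-1)
    T=d["cam_to_world"]; return p@T[:3,:3].T+T[:3,3]
def px(d,p):
    T=d["cam_to_world"];c=(np.asarray(p)-T[:3,3])@T[:3,:3];K=d["K"]
    return K[0,0]*c[...,0]/-c[...,2]+K[0,2], K[1,1]*-c[...,1]/-c[...,2]+K[1,2]
E
python3 - <<'E'
from h import *
import pickle
for c in("scene","top"):
    d=shot(c);save(d,c+"0.png",f=1.5);P=cloud(d)
    print(c,d["K"].tolist(),np.round(d["cam_to_world"],3).tolist(),d.keys(),(d["z_map"]>0).mean())
    for n in("tub","dish","scoop","cooler","ball1_center","round_jar1","square_jar1","flask"):
        for r in nets.silhouettes(c,n):
            m=r["mask"]&(d["z_map"]>0);q=P[m]
            if len(q): print(n,round(r["p"],2),np.round(r["bbox"]).tolist(),m.sum(),"med",np.round(np.median(q,0),3),"z95",np.round(np.percentile(q[:,2],95),3))
print(ctrl.get_obs())
E
```

```text
scene [[479.89536648082196, 0.0, 260.0994867532482], [0.0, 479.89536648082196, 188.78387681574605], [0.0, 0.0, 1.0]] [[-0.83, -0.304, 0.468, 1.181], [0.557, -0.477, 0.68, 0.805], [0.016, 0.825, 0.565, 0.768], [0.0, 0.0, 0.0, 1.0]] dict_keys(['image', 'z_map', 'K', 'cam_to_world']) 0.9859466552734375
tub 0.83 [277.0, 197.0, 380.0, 278.0] 4496 med [0.539 0.166 0.027] z95 0.061
dish 0.81 [347.0, 272.0, 438.0, 323.0] 1032 med [0.576 0.384 0.005] z95 0.012
scoop 0.97 [360.0, 251.0, 426.0, 311.0] 2403 med [0.517 0.367 0.008] z95 0.088
cooler 0.58 [212.0, 159.0, 339.0, 236.0] 5746 med [ 0.539 -0.047  0.02 ] z95 0.053
round_jar1 0.86 [244.0, 127.0, 259.0, 154.0] 366 med [ 0.443 -0.31   0.038] z95 0.065
round_jar1 0.54 [228.0, 117.0, 246.0, 141.0] 301 med [ 0.455 -0.4    0.04 ] z95 0.065
round_jar1 0.35 [314.0, 242.0, 323.0, 252.0] 110 med [0.581 0.176 0.026] z95 0.033
round_jar1 0.28 [213.0, 157.0, 339.0, 237.0] 5686 med [ 0.54  -0.047  0.02 ] z95 0.053
square_jar1 0.87 [185.0, 116.0, 200.0, 138.0] 257 med [ 0.554 -0.51   0.041] z95 0.065
square_jar1 0.8 [197.0, 123.0, 215.0, 146.0] 278 med 
[... 1568 characters left out ...]
95 0.185
{'t': 0.9, 'q': array([ 1.00400336e+00,  5.26927855e-02,  1.61289104e+00, -3.43101903e-05,
        1.47603005e+00, -1.19003294e-01]), 'dq': array([ 1.32914965e-03, -3.72768740e-04,  1.16245399e-03, -6.25246620e-04,
       -8.30912272e-04,  1.97419439e-07]), 'effort': array([-1.58326975e-04, -3.93672180e+01, -3.70472538e+01, -5.80526057e-05,
        3.01838090e-04, -1.48222205e-05]), 'tool_pos': array([0.27060585, 0.56335338, 0.23131341]), 'tool_rot': array([ 6.97513897e-01,  3.06315548e+00, -4.94337878e-05]), 'contact_force': array([0.64699733, 0.02494847, 0.29457388]), 'wrist_torque': array([ 0.08625615, -0.04544487, -0.00250899]), 'grip_force': 0.0, 'opening': 0.08545659219745616}
```

View pics/scene0.png

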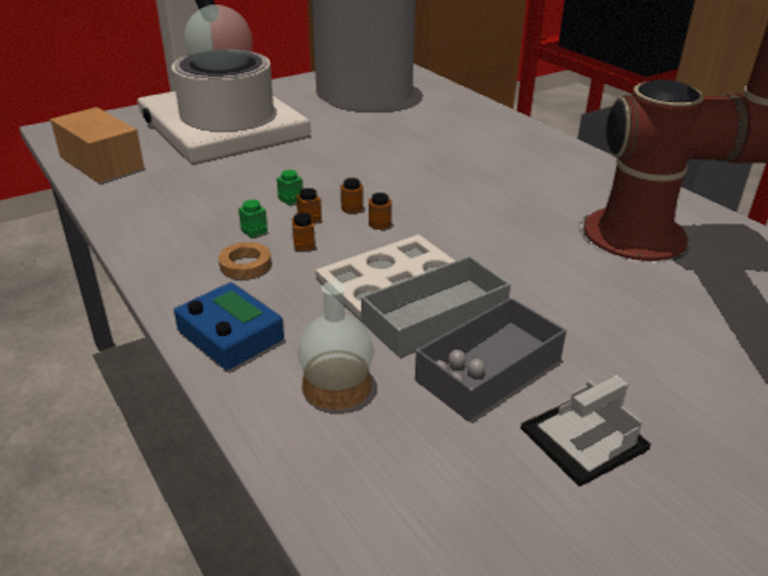

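View pics/top0.png

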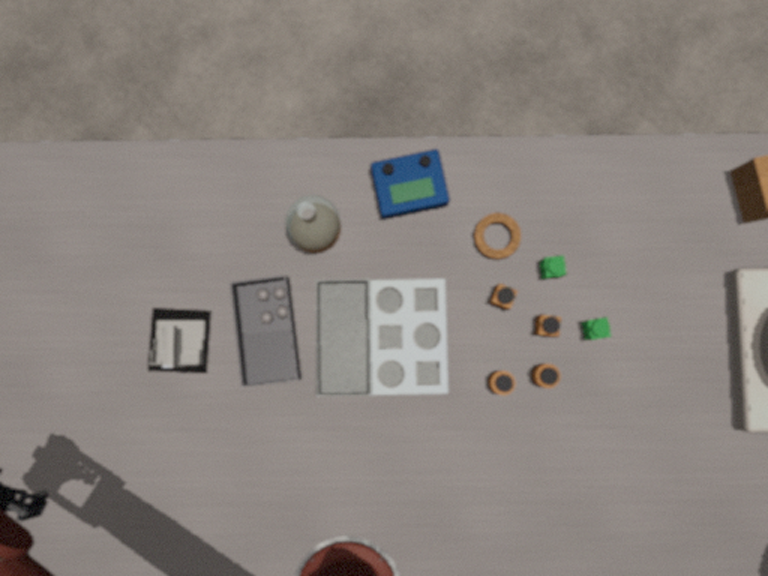

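Scene: four balls at the tub's +x end, around (262–283, 294–318) in the top view; scoop on the dish at (180,340). Amber jars are at (504,296), (548,326), (502,383) and (547,376). The green look-alikes are at (553,267) and (597,328). I'll measure these, with one close crop.

```bash
python3 - <<'E'
from h import *
D={c:shot(c) for c in("scene","top")}
def rect(q): 
    r=cv2.minAreaRect((q[:,:2]*1000).astype(np.float32)); return np.round(r[0],1),np.round(r[1],1),round(r[2],1)
reg={"tub":(.4,.68,.1,.24,.052,.07),"well":(.38,.68,-.04,.095,.045,.063),"deck":(.38,.68,-.24,-.04,.014,.03),"dish":(.4,.68,.26,.46,.004,.02),"scoopbar":(.4,.68,.26,.46,.075,.1),"scoopwall":(.4,.68,.26,.46,.028,.055)}
for c,d in D.items():
    P=cloud(d)
    print(c,"table z",np.round(np.nanmedian(P[(P[...,0]>.4)&(P[...,0]<.7)&(P[...,1]>-.35)&(P[...,1]<-.25)][:,2]),4))
    for n,b in reg.items():
        m=(P[...,0]>b[0])&(P[...,0]<b[1])&(P[...,1]>b[2])&(P[...,1]<b[3])&(P[...,2]>b[4])&(P[...,2]<b[5])&(d["z_map"]>0)
        q=P[m]; print(n,m.sum(),*rect(q),"zmed",np.round(np.median(q[:,2]),4),"min/max",np.round(np.percentile(q,[1,99],axis=0)[:,:2],3).tolist())
    # jar caps
    m=((P[...,2]>.058)&(P[...,2]<.075)&(P[...,1]<-.25)&(P[...,1]>-.6)&(P[...,0]>.35)&(P[...,0]<.8)).astype(np.uint8)
    n,l=cv2.connectedComponents(m)
    for i in range(1,n):
        if (l==i).sum()>30: q=P[l==i];print(" cap",(l==i).sum(),rect(q),np.round(np.median(q,0),4),d["image"][l==i].mean(0).round())
    # balls
    m=((P[...,2]>.022)&(P[...,2]<.045)&(P[...,1]>.12)&(P[...,1]<.24)&(P[...,0]>.44)&(P[...,0]<.65)).astype(np.uint8)
    n,l=cv2.connectedComponents(m)
    for i in range(1,n):
        if (l==i).sum()>8: q=P[l==i];print(" ball",(l==i).sum(),np.round(np.median(q,0),4))
save(D["top"],"c1.png",(90,170,310,280),3.6)
a=cv2.resize(D["scene"]["image"][240:330,335:445,::-1],None,fx=4,fy=4,interpolation=cv2.INTER_CUBIC)
b=cv2.resize(D["scene"]["image"][105:175,150:265,::-1],(440,268),interpolation=cv2.INTER_CUBIC)
b=np.vstack([b,np.zeros((92,440,3),np.uint8)]);
cv2.imwrite("pics/c2.png",cv2.resize(np.hstack([a,b]),(800,327)))
E
```

```text
scene table z -0.0001
tub 864 [546.1 168.5] [226.  122.8] 7.2 zmed 0.0587 min/max [[0.433, 0.102], [0.661, 0.239]]
well 501 [531.4  13.4] [245.7 104.3] 0.4 zmed 0.0515 min/max [[0.411, -0.037], [0.654, 0.065]]
deck 1756 [ 532.3 -128.7] [175.8 248.2] 90.0 zmed 0.0206 min/max [[0.413, -0.212], [0.653, -0.045]]
dish 2029 [560.6 368.2] [221.4 149.3] 0.1 zmed 0.0066 min/max [[0.468, 0.297], [0.599, 0.424]]
scoopbar 436 [515. 359.] [24.7 87.8] 89.1 zmed 0.0866 min/max [[0.473, 0.347], [0.558, 0.371]]
scoopwall 296 [492.1 359.1] [104.4  36.4] 88.8 zmed 0.0391 min/max [[0.476, 0.307], [0.51, 0.411]]
 cap 54 (array([ 544.2, -524.3]), array([37.9, 33.3]), 44.0) [ 0.5458 -0.5187  0.0645] [ 38. 113.  51.]
 cap 63 (array([ 449.3, -417. ]), array([41.3, 32.9]), 56.2) [ 0.4503 -0.4119  0.0639] [38. 35. 35.]
 cap 70 (array([ 551.6, -421.1]), array([35.7, 36.2]), 29.8) [ 0.5523 -0.4196  0.0639] [35. 33. 32.]
 cap 66 (array([ 433.3, -323. ]), array([37.5, 33.3]), 40.0) [ 0.4366 -0.3212  0.0642] [36. 33. 33.]
 cap 72 (array([ 676.2, -436.9]), array([42.1, 34.1]), 62.9) [ 0.6775 -0.4335  0.0638] [ 38. 1
[... 1040 characters left out ...]
143 -0.333   0.0659] [87. 75. 65.]
 cap 120 (array([ 550.8, -422.2]), array([34.1, 37.3]), 1.2) [ 0.5494 -0.4232  0.0656] [82. 70. 62.]
 cap 117 (array([ 544.1, -524.3]), array([34.9, 37.8]), 19.8) [ 0.545  -0.5239  0.0665] [ 69. 146.  83.]
 cap 122 (array([ 447.1, -416.1]), array([35.7, 42.4]), 49.1) [ 0.4482 -0.4154  0.0656] [86. 73. 63.]
 cap 117 (array([ 434.8, -326.7]), array([34.7, 39.5]), 16.4) [ 0.4339 -0.3255  0.0658] [88. 76. 67.]
 ball 14 [0.6473 0.2066 0.0317]
 ball 50 [0.592  0.2309 0.0334]
 ball 54 [0.6254 0.1423 0.0304]
 ball 55 [0.6225 0.1767 0.0296]
 ball 56 [0.5869 0.1356 0.0301]
 ball 59 [0.5746 0.1686 0.0299]
 ball 27 [0.5118 0.2208 0.0331]
 ball 15 [0.4583 0.2142 0.0317]
```

View pics/c1.png

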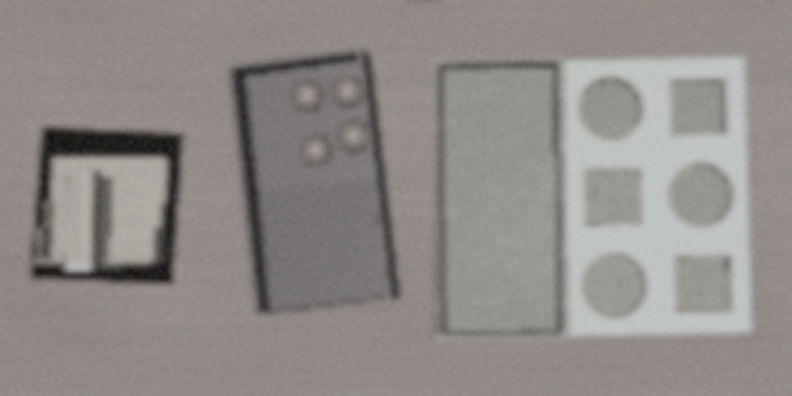

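View pics/c2.png

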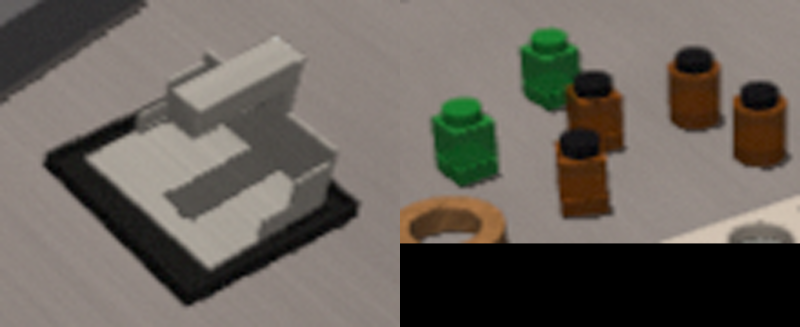

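Amber jars are the targets: round at (692,90) and (760,125), square at (593,115) and (580,170) in the right crop; the green ones at (550,70) and (465,140) stay. The scoop faces +x with its bar clear at (240,85). Planner next.

```bash
cat >> h.py <<'E'
from scipy.spatial.transform import Rotation as Ro
F=np.diag([-1.,1,-1])
def tool(p,yaw=0,pitch=0,roll=0):   # tool pose from position and scoop-like heading (deg)
    return np.array(p,float),(Ro.from_euler("ZYX",[yaw,pitch,roll],degrees=True).as_matrix()@F)
def plan(wps,cur=None):
    """wps: (p,R,rows,grip[,hold]); prints rounded rows from the present pose"""
    if cur is None:
        o=ctrl.get_obs(); cur=(o["tool_pos"],Ro.from_rotvec(o["tool_rot"]).as_matrix())
    p,R=cur; out=[]
    for pt,Rt,n,g in wps:
        p0,R0=p.copy(),R.copy(); w=Ro.from_matrix(R0.T@Rt).as_rotvec()
        for k in range(1,n+1):
            pk=p0+(pt-p0)*k/n; Rk=R0@Ro.from_rotvec(w*k/n).as_matrix()
            s=np.round(R.T@(pk-p)/.06,2); t=np.round(Ro.from_matrix(R.T@Rk).as_rotvec()/.1,2)
            if max(abs(s).max(),abs(t).max())>1: print("TOO BIG",s,t)
            out+=[*(s+0.),*(t+0.),g]; p=p+R@(s*.06); R=R@Ro.from_rotvec(t*.1).as_matrix()
    print(len(out)//7,"rows\n["+",".join(f"{x:g}" for x in out)+"]",np.round(p,4))
    return p,R
def state():
    o=ctrl.get_obs();R=Ro.from_rotvec(o["tool_rot"]).as_matrix()
    print(round(o["t"],2),np.round(o["tool_pos"],4),"ypr",np.round(Ro.from_matrix(R@F).as_euler("ZYX",degrees=True),2),"F",np.round(o["contact_force"],1),"op",round(o["opening"]*1e3,1),"gf",round(o["grip_force"],1),"q",np.round(o["q"],2))
E
python3 - <<'E'
from h import *
state()
plan([(*tool((.513,.359,.16),-.7),8,60),(*tool((.513,.359,.056),-.7),5,60)])
E
```

```text
1.0 [0.2706 0.5634 0.2313] ypr [-25.66   0.     0.  ] F [-0.6 -0.1 -0.2] op 85.8 gf 0.0 q [ 1.    0.05  1.61  0.    1.48 -0.12]
13 rows
[-0.64,-0.17,0.15,0,0,-0.54,60,-0.63,-0.19,0.15,0,0,-0.55,60,-0.62,-0.24,0.15,0,0,-0.54,60,-0.6,-0.26,0.14,0,0,-0.55,60,-0.59,-0.3,0.15,0,0,-0.54,60,-0.57,-0.34,0.15,0,0,-0.55,60,-0.55,-0.36,0.15,0,0,-0.54,60,-0.54,-0.39,0.15,0,0,-0.55,60,0,0,0.35,0,0,0,60,0,0,0.34,0,0,0,60,0,0,0.35,0,0,0,60,0,0,0.35,0,0,0,60,0,0,0.34,0,0,0,60] [0.5132 0.3589 0.0561]
```

Emit:
jog_arm(commands=[-0.64,-0.17,0.15,0,0,-0.54,60,-0.63,-0.19,0.15,0,0,-0.55,60,-0.62,-0.24,0.15,0,0,-0.54,60,-0.6,-0.26,0.14,0,0,-0.55,60,-0.59,-0.3,0.15,0,0,-0.54,60,-0.57,-0.34,0.15,0,0,-0.55,60,-0.55,-0.36,0.15,0,0,-0.54,60,-0.54,-0.39,0.15,0,0,-0.55,60,0,0,0,0,0,0,60,0,0,0,0,0,0,60])

```text
t: 2.25
tool_pos: [0.513, 0.3592, 0.16]
tool_rot: [-0.019, -3.141, -0.001]
contact_force: [-0.6, -0.2, -0.3]
opening: 0.0598
grip_force: 0.0
```

Emit:
jog_arm(commands=[0,0,0.5,0,0,0,60,0,0,0.5,0,0,0,60,0,0,0.5,0,0,0,60,0,0,0.25,0,0,0,60,0,0,0,0,0,0,60,0,0,0,0,0,0,15,0,0,0,0,0,0,15,0,0,0,0,0,0,15,0,0,0,0,0,0,15,0,0,0,0,0,0,15], newtons=120)

```text
t: 3.5
tool_pos: [0.5145, 0.3595, 0.057]
tool_rot: [0.019, 3.139, 0.003]
contact_force: [-0.5, 1.3, 6.1]
opening: 0.0201
grip_force: 117.9
```

```bash
cat >> h.py <<'E'
TUB=np.array([.5455,.169]);TY=7.15
OFF=np.array([-.0105,0,.053])   # TCP in the scoop frame
def sc(o,yaw=0,pitch=0,roll=0):
    R=Ro.from_euler("ZYX",[yaw,pitch,roll],degrees=True).as_matrix(); return np.asarray(o,float)+R@OFF,R@F
def lip(l,yaw=0,pitch=0):          # scoop pose from its lip's lower edge position
    R=Ro.from_euler("ZYX",[yaw,pitch,0],degrees=True).as_matrix(); return sc(np.asarray(l,float)-R@[.047,0,0],yaw,pitch)
def tub(x,y,z):
    a=np.radians(TY); return np.array([TUB[0]+x*np.cos(a)-y*np.sin(a),TUB[1]+x*np.sin(a)+y*np.cos(a),z])
E
python3 - <<'E'
from h import *
state()
c=plan([(*tool((.5145,.3595,.12),-.7),4,15)])
c=plan([(*lip(tub(0.0,0,.10),TY,5),12,15)],c)
E
```

```text
3.5 [0.5145 0.3595 0.057 ] ypr [-0.68 -0.17  0.09] F [-0.5  1.3  6.1] op 20.1 gf 117.9 q [ 0.49  0.22  1.74  0.    1.18 -1.07]
4 rows
[0,0,-0.26,0,0.01,0,15,0,0,-0.26,0.01,0,0,15,0,0,-0.27,0,0.01,0,15,0,0,-0.26,0.01,0.01,0,15] [0.5144 0.3595 0.12  ]
12 rows
[0.03,-0.27,-0.05,0,0.07,-0.11,15,0.03,-0.28,-0.05,0.01,0.08,-0.12,15,0.03,-0.27,-0.06,0,0.07,-0.11,15,0.04,-0.27,-0.05,0.01,0.07,-0.12,15,0.04,-0.28,-0.05,0,0.07,-0.11,15,0.04,-0.27,-0.05,0.01,0.08,-0.11,15,0.05,-0.27,-0.05,0,0.07,-0.12,15,0.05,-0.27,-0.05,0.01,0.07,-0.11,15,0.05,-0.27,-0.05,0,0.07,-0.11,15,0.06,-0.27,-0.05,0.01,0.08,-0.12,15,0.06,-0.27,-0.04,0,0.07,-0.11,15,0.06,-0.27,-0.05,0.01,0.07,-0.12,15] [0.4934 0.1625 0.1577]
```

Emit:
jog_arm(commands=[0,0,-0.26,0,0.01,0,15,0,0,-0.26,0.01,0,0,15,0,0,-0.27,0,0.01,0,15,0,0,-0.26,0.01,0.01,0,15,0.03,-0.27,-0.05,0,0.07,-0.11,15,0.03,-0.28,-0.05,0.01,0.08,-0.12,15,0.03,-0.27,-0.06,0,0.07,-0.11,15,0.04,-0.27,-0.05,0.01,0.07,-0.12,15,0.04,-0.28,-0.05,0,0.07,-0.11,15,0.04,-0.27,-0.05,0.01,0.08,-0.11,15,0.05,-0.27,-0.05,0,0.07,-0.12,15,0.05,-0.27,-0.05,0.01,0.07,-0.11,15,0.05,-0.27,-0.05,0,0.07,-0.11,15,0.06,-0.27,-0.05,0.01,0.08,-0.12,15,0.06,-0.27,-0.04,0,0.07,-0.11,15,0.06,-0.27,-0.05,0.01,0.07,-0.12,15,0,0,0,0,0,0,15,0,0,0,0,0,0,15])

```text
t: 5.75
tool_pos: [0.4923, 0.1621, 0.1559]
tool_rot: [0.191, -3.046, 0.01]
contact_force: [-0.9, -0.7, -1.1]
opening: 0.0205
grip_force: 117.6
```

```bash
python3 - <<'E'
from h import *
state();o=ctrl.get_obs();R=Ro.from_rotvec(o["tool_rot"]).as_matrix()@F
O=o["tool_pos"]-R@OFF
for c in("scene","top"):
    d=shot(c);P=cloud(d);q=(P-O)@R   # in believed scoop frame
    m=(np.abs(q[...,0])<.08)&(np.abs(q[...,1])<.08)&(q[...,2]>-.02)&(q[...,2]<.05)&(d["z_map"]>0)&(P[...,2]>.075)
    s=q[m]; fl=s[(s[:,2]<.012)]
    print(c,m.sum(),"floor z",np.round(np.percentile(fl[:,2],[10,50,90]),4),"x",np.round(np.percentile(fl[:,0],[1,99]),4),"y",np.round(np.percentile(s[:,1],[.5,99.5]),4),"all x",np.round(np.percentile(s[:,0],[.5,99.5]),4))
    g=fl[np.abs(fl[:,2]-np.median(fl[:,2]))<.005];A=np.c_[g[:,:2],np.ones(len(g))];print(" slope x,y deg",np.degrees(np.linalg.lstsq(A,g[:,2],rcond=None)[0][:2]).round(2))
    lp=fl[fl[:,0]>.03]
    # tub rim edges in the tub frame
    a=np.radians(TY);t=(P[...,:2]-TUB)@np.array([[np.cos(a),-np.sin(a)],[np.sin(a),np.cos(a)]])
    m=(np.abs(t[...,0])<.13)&(np.abs(t[...,1])<.08)&(P[...,2]>.05)&(P[...,2]<.066);r=t[m]
    print(" tub rim x",np.percentile(r[:,0],[1,99]).round(4),"y",np.percentile(r[:,1],[1,99]).round(4))
    save(d,"held_%s.png"%c,(250,180,400,290) if c=="scene" else (140,170,215,270),4)
E
```

```text
5.75 [0.4923 0.1621 0.1559] ypr [ 7.16  5.17 -0.07] F [-0.9 -0.7 -1.1] op 20.5 gf 117.6 q [ 0.17 -0.08  1.88  0.    1.44 -1.52]
scene 1484 floor z [-0.0001  0.0018  0.0047] x [-0.046   0.0469] y [-0.0493  0.0541] all x [-0.0478  0.0473]
 slope x,y deg [-0.52  0.13]
 tub rim x [-0.1088  0.1118] y [-0.0595  0.0605]
top 374 floor z [-0.0009  0.0027  0.0073] x [-0.0485  0.0447] y [-0.0493  0.0518] all x [-0.0511  0.0449]
 slope x,y deg [-0.8  -0.45]
 tub rim x [-0.1103  0.1092] y [-0.0593  0.0594]
```

View pics/held_scene.png

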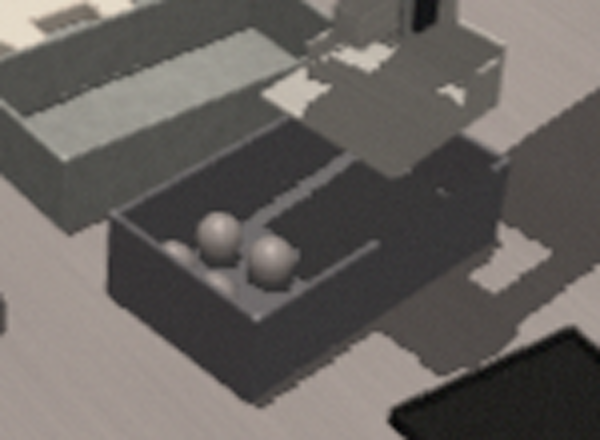

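```bash
sed -i 's/^OFF=.*/OFF=np.array([-.0105,-.001,.053])/' h.py; python3 - <<'E'
from h import *
c=plan([(*lip(tub(.004,0,.06),TY,5),4,15)])
c=plan([(*lip(tub(.004,0,.0085),TY,5),6,15)],c)
E
```

```text
4 rows
[-0.04,0,0.16,0,-0.01,0,15,-0.03,-0.01,0.15,-0.01,-0.01,0,15,-0.03,0,0.16,0,0,0.01,15,-0.04,-0.01,0.15,0,-0.01,0,15] [0.4974 0.1618 0.118 ]
6 rows
[-0.01,0,0.14,0,0,0,15,-0.01,0,0.15,0,0,0,15,-0.02,0,0.14,0,0,0,15,-0.01,0,0.14,0,0,0,15,-0.01,0,0.14,0,0,0,15,-0.01,0,0.15,0,0,0,15] [0.4971 0.1617 0.0662]
```

Emit:
jog_arm(commands=[-0.04,0,0.16,0,-0.01,0,15,-0.03,-0.01,0.15,-0.01,-0.01,0,15,-0.03,0,0.16,0,0,0.01,15,-0.04,-0.01,0.15,0,-0.01,0,15,-0.01,0,0.14,0,0,0,15,-0.01,0,0.15,0,0,0,15,-0.02,0,0.14,0,0,0,15,-0.01,0,0.14,0,0,0,15,-0.01,0,0.14,0,0,0,15,-0.01,0,0.15,0,0,0,15,0,0,0,0,0,0,15])

```text
t: 7.22
tool_pos: [0.4965, 0.1612, 0.0653]
tool_rot: [0.189, -3.047, 0.01]
contact_force: [-0.1, -1.1, -0.9]
opening: 0.0205
grip_force: 117.6
```

```bash
python3 - <<'E'
from h import *
state()
o=ctrl.get_obs();R=Ro.from_rotvec(o["tool_rot"]).as_matrix()@F
print("lip",o["tool_pos"]+R@(np.array([.047,0,0])-OFF),tub(.004,0,.0085))
E
```

```text
7.22 [0.4965 0.1612 0.0653] ypr [ 7.11  5.12 -0.04] F [-0.1 -1.1 -0.9] op 20.5 gf 117.6 q [ 0.17  0.03  1.93  0.    1.27 -1.53]
lip [0.54847604 0.16863691 0.00736847] [0.54946889 0.16949787 0.0085    ]
```

Emit:
jog_arm(commands=[0,0,0.01,0,0,0,15,0,0,0.01,0,0,0,15,0,0,0,0,0,0,15])

```text
t: 7.6
tool_pos: [0.4973, 0.1613, 0.0655]
tool_rot: [0.19, -3.049, 0.009]
contact_force: [0.5, -0.1, -1.9]
opening: 0.0202
grip_force: 117.6
```

Emit:
jog_arm(commands=[0,0,0.02,0,0,0,15,0,0,0.01,0,0,0,15,0,0,0,0,0,0,15,0,0,0,0,0,0,15])

```text
t: 8.1
tool_pos: [0.4971, 0.1613, 0.0638]
tool_rot: [0.19, -3.049, 0.009]
contact_force: [-1.6, -0.8, 1.6]
opening: 0.0202
grip_force: 118.2
```

```bash
cat >> h.py <<'E'
def lipnow():
    o=ctrl.get_obs();R=Ro.from_rotvec(o["tool_rot"]).as_matrix()@F;a=np.radians(TY)
    l=o["tool_pos"]+R@(np.array([.047,0,0])-OFF);t=(l[:2]-TUB)@np.array([[np.cos(a),-np.sin(a)],[np.sin(a),np.cos(a)]])
    print("lip in tub",t.round(4),"z",l[2].round(4)); return l[2]
E
python3 - <<'E'
from h import *
state();z=lipnow()
c=plan([(*lip(tub(.06,0,z+.0003),TY,5),14,15)])
E
```

```text
8.1 [0.4971 0.1613 0.0638] ypr [ 7.12  5.   -0.04] F [-1.6 -0.8  1.6] op 20.2 gf 118.2 q [ 0.17  0.03  1.93  0.    1.26 -1.53]
lip in tub [ 0.0037 -0.0007] z 0.006
14 rows
[-0.07,0,-0.01,0,0,0,15,-0.06,0,0,0,0,0,15,-0.07,0,-0.01,0,0,0,15,-0.07,0,0,0,0,0,15,-0.06,0,-0.01,0,0,0,15,-0.07,0,-0.01,0,0,0,15,-0.07,0.01,0,0,0,0,15,-0.06,0,-0.01,0,0,0,15,-0.07,0,-0.01,0,0,0,15,-0.07,0,0,0,0,0,15,-0.06,0,-0.01,-0.01,0,0,15,-0.07,0,0,0,0,0,15,-0.07,0,-0.01,0,0,-0.01,15,-0.06,0,-0.01,0,0,0,15] [0.5527 0.1688 0.0643]
```

Emit:
jog_arm(commands=[-0.07,0,-0.01,0,0,0,15,-0.06,0,0,0,0,0,15,-0.07,0,-0.01,0,0,0,15,-0.07,0,0,0,0,0,15,-0.06,0,-0.01,0,0,0,15,-0.07,0,-0.01,0,0,0,15,-0.07,0.01,0,0,0,0,15,-0.06,0,-0.01,0,0,0,15,-0.07,0,-0.01,0,0,0,15,-0.07,0,0,0,0,0,15,-0.06,0,-0.01,0,0,0,15,-0.07,0,0,0,0,0,15,-0.07,0,-0.01,0,0,0,15,-0.06,0,-0.01,0,0,0,15])

```text
t: 9.85
tool_pos: [0.5523, 0.1688, 0.0639]
tool_rot: [0.189, -3.047, 0.009]
contact_force: [-5.1, 0.7, 4.8]
opening: 0.0203
grip_force: 118.8
```

```bash
python3 - <<'E'
from h import *
state();z=lipnow()
c=plan([(*lip(tub(.094,0,.0058),TY,1.5),14,15),(*lip(tub(.104,0,.0058),TY,.5),6,15)])
E
```

```text
9.85 [0.5523 0.1688 0.0639] ypr [ 7.11  5.09 -0.04] F [-5.1  0.7  4.8] op 20.3 gf 118.8 q [ 0.17  0.16  1.79  0.    1.28 -1.53]
lip in tub [ 0.0593 -0.0001] z 0.006
20 rows
[-0.04,0,0,0,-0.04,0,15,-0.03,0,0,0,-0.05,0,15,-0.04,0,0,0,-0.04,0,15,-0.04,0,0,0,-0.05,0,15,-0.04,0,0.01,0,-0.04,0,15,-0.03,0,0,0,-0.05,0,15,-0.04,0,0,0,-0.04,0,15,-0.04,0,0,0,-0.05,0,15,-0.04,0,0,0,-0.04,0,15,-0.03,0,0.01,0,-0.05,0,15,-0.04,0,0,-0.01,-0.04,0,15,-0.04,0,0,0,-0.05,-0.01,15,-0.03,0,0.01,0,-0.04,0,15,-0.04,0,0,0,-0.05,0,15,-0.03,0,0,0,-0.03,0,15,-0.02,0,0,0,-0.03,0,15,-0.03,0,0.01,0,-0.03,0,15,-0.02,0,0,0,-0.02,0,15,-0.03,0,0,0,-0.03,0,15,-0.02,0,0,0,-0.03,0,15] [0.592  0.1738 0.0594]
```

Emit:
jog_arm(commands=[0,0,-0.01,0,0,0,15,-0.04,0,0,0,-0.04,0,15,-0.03,0,0,0,-0.05,0,15,-0.04,0,0,0,-0.04,0,15,-0.04,0,0,0,-0.05,0,15,-0.04,0,0.01,0,-0.04,0,15,-0.03,0,0,0,-0.05,0,15,-0.04,0,0,0,-0.04,0,15,-0.04,0,0,0,-0.05,0,15,-0.04,0,0,0,-0.04,0,15])

```text
t: 11.1
tool_pos: [0.5729, 0.1714, 0.0625]
tool_rot: [0.192, -3.089, 0.006]
contact_force: [0.1, -0.1, -2.6]
opening: 0.0203
grip_force: 117.6
```

```bash
python3 - <<'E'
from h import *
state();z=lipnow()
c=plan([(*lip(tub(.094,0,z),TY,1.5),6,15),(*lip(tub(.104,0,z),TY,.5),6,15)])
d=shot("scene");save(d,"s3.png",(250,150,400,290),3.5)
E
```

```text
11.1 [0.5729 0.1714 0.0625] ypr [ 7.12  2.69 -0.04] F [ 0.1 -0.1 -2.6] op 20.3 gf 117.6 q [ 0.17  0.18  1.77  0.    1.24 -1.53]
lip in tub [ 0.0825 -0.0001] z 0.0069
12 rows
[-0.03,0,0,0,-0.03,0,15,-0.03,0,0,0,-0.04,0,15,-0.03,0,0.01,0,-0.03,0,15,-0.03,0,0,0,-0.04,0,15,-0.02,0,0,-0.01,-0.03,0,15,-0.03,0,0,0,-0.04,-0.01,15,-0.03,0,0,0,-0.03,0,15,-0.02,0,0.01,0,-0.03,0,15,-0.03,0,0,0,-0.03,0,15,-0.02,0,0,0,-0.03,0,15,-0.03,0,0,0,-0.02,0,15,-0.03,0,0.01,0,-0.03,0,15] [0.5925 0.1738 0.0602]
```

View pics/s3.png

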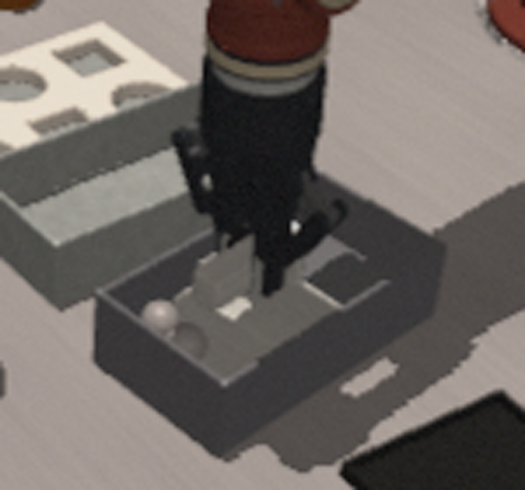

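Two balls show at (160,317) and (187,340), near the end wall. I'll continue the lip to the wall.

Emit:
jog_arm(commands=[-0.03,0,0.01,0,-0.03,0,15,-0.03,0,0,0,-0.04,0,15,-0.03,0,0.01,0,-0.03,0,15,-0.03,0,0,0,-0.04,0,15,-0.02,0,0,0,-0.03,0,15,-0.03,0,0,0,-0.04,0,15,-0.03,0,0,0,-0.03,0,15,-0.02,0,0.01,0,-0.03,0,15,-0.03,0,0,0,-0.03,0,15,-0.02,0,0,0,-0.03,0,15,-0.02,0,0,0,-0.02,0,15,0,0,0,0,0,0,15])

```text
t: 12.65
tool_pos: [0.5901, 0.1735, 0.0602]
tool_rot: [0.194, -3.124, 0.002]
contact_force: [-0.4, 0.3, -3.1]
opening: 0.0198
grip_force: 117.6
```

```bash
python3 - <<'E'
from h import *
state();z=lipnow()
w=[]
for th in (4,8,12,16,20,24):
    s=np.sin(np.radians(th)); w.append((*lip(tub(.1025 if th<15 else .099,0,z+.1*s+.002),TY,-th),3,15))
plan(w)
E
```

```text
12.65 [0.5901 0.1735 0.0602] ypr [ 7.12  0.69 -0.04] F [-0.4  0.3 -3.1] op 19.8 gf 117.6 q [ 0.17  0.2   1.76 -0.    1.2  -1.53]
lip in tub [ 0.1016 -0.0002] z 0.0065
18 rows
[0.02,0,-0.02,0,-0.27,0,15,0.02,0,-0.03,0,-0.28,0,15,0.01,0,-0.02,-0.01,-0.27,-0.01,15,0.02,0,-0.02,0,-0.23,0,15,0.02,0,-0.01,0,-0.23,0,15,0.01,0,-0.02,0,-0.24,0,15,0.02,0,-0.01,0,-0.23,0,15,0.01,0,-0.02,0,-0.23,0,15,0.02,0,-0.01,0,-0.24,0,15,0.03,0,-0.02,0,-0.23,0,15,0.03,0,-0.02,0,-0.23,0,15,0.03,0,-0.02,0,-0.23,0,15,0.01,0,-0.01,0,-0.23,0,15,0.01,0,-0.01,0,-0.24,0,15,0.01,0,-0.02,0,-0.23,0,15,0.01,0,-0.01,0,-0.23,0,15,0,0,-0.01,0,-0.24,0,15,0.01,0,-0.01,0,-0.23,0,15] [0.5702 0.171  0.0742]
```

Emit:
jog_arm(commands=[0.02,0,-0.02,0,-0.27,0,15,0.02,0,-0.03,0,-0.28,0,15,0.01,0,-0.02,0,-0.27,0,15,0.02,0,-0.02,0,-0.23,0,15,0.02,0,-0.01,0,-0.23,0,15,0.01,0,-0.02,0,-0.24,0,15,0.02,0,-0.01,0,-0.23,0,15,0.01,0,-0.02,0,-0.23,0,15,0.02,0,-0.01,0,-0.24,0,15,0.03,0,-0.02,0,-0.23,0,15,0.03,0,-0.02,0,-0.23,0,15,0.03,0,-0.02,0,-0.23,0,15,0.01,0,-0.01,0,-0.23,0,15,0.01,0,-0.01,0,-0.24,0,15,0.01,0,-0.02,0,-0.23,0,15,0.01,0,-0.01,0,-0.23,0,15,0,0,-0.01,0,-0.24,0,15,0.01,0,-0.01,0,-0.23,0,15])

```text
t: 14.9
tool_pos: [0.5701, 0.171, 0.0742]
tool_rot: [-0.169, 2.717, 0.035]
contact_force: [0.1, 0.1, -2.5]
opening: 0.0203
grip_force: 117.5
```

```bash
python3 - <<'E'
from h import *
state();z=lipnow()
# straight up 100 mm slightly back
c=plan([(*lip(tub(.085,0,z+.02),TY,-24),4,15),(*lip(tub(.08,0,z+.11),TY,-24),8,15)])
d=shot("scene");save(d,"s4.png",(250,150,400,290),3.5)
E
```

```text
14.9 [0.5701 0.171  0.0742] ypr [  7.13 -24.07  -0.04] F [ 0.1  0.1 -2.5] op 20.3 gf 117.5 q [ 0.18 -0.1   2.08 -0.03  0.74 -1.5 ]
lip in tub [ 0.0988 -0.0002] z 0.0493
12 rows
[0.02,0,-0.1,0,0,0,15,0.02,0,-0.1,0,0.01,0,15,0.01,0,-0.1,-0.01,0,0,15,0.02,0,-0.1,0,0,0,15,-0.07,0,-0.18,0,0,0,15,-0.06,0,-0.17,0,0,0,15,-0.07,0,-0.18,0,0,0,15,-0.07,0,-0.17,0,0,0,15,-0.06,0,-0.18,0,0,0,15,-0.07,0,-0.17,0,0,0,15,-0.07,0,-0.18,0,0,0,15,-0.06,0,-0.17,0,0,0,15] [0.5515 0.1686 0.1841]
```

View pics/s4.png

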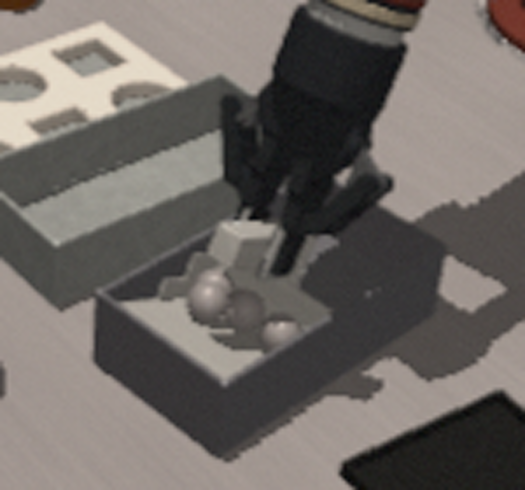

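Balls lie in the pan at (208,292), (245,315) and (280,333); the fourth is hidden or still in the tub. Lift and check.

Emit:
jog_arm(commands=[0.02,0,-0.1,0,0,0,15,0.02,0,-0.1,0,0,0,15,0.02,0,-0.1,0,0,0,15,0.02,0,-0.1,0,0,0,15,-0.07,0,-0.18,0,0,0,15,-0.06,0,-0.17,0,0,0,15,-0.07,0,-0.18,0,0,0,15,-0.07,0,-0.17,0,0,0,15,-0.06,0,-0.18,0,0,0,15,-0.07,0,-0.17,0,0,0,15,-0.05,0,-0.13,0,0,0,15,-0.04,0,-0.1,0,0,0,15,0,0,0,0,0,0,15,0,0,0,0,0,0,15])

```text
t: 16.7
tool_pos: [0.5514, 0.1687, 0.1757]
tool_rot: [-0.169, 2.719, 0.035]
contact_force: [0.0, 0.1, -2.5]
opening: 0.0202
grip_force: 117.5
```

```bash
python3 - <<'E'
from h import *
state();lipnow()
for c in("scene","top"):
    d=shot(c);P=cloud(d)
    for r in nets.silhouettes(c,"ball1_center"): 
        q=P[r["mask"]&(d["z_map"]>0)]
        print(c,round(r["p"],2),np.round(r["bbox"]),np.median(q,0).round(3) if len(q) else 0)
    a=np.radians(TY);t=(P[...,:2]-TUB)@np.array([[np.cos(a),-np.sin(a)],[np.sin(a),np.cos(a)]])
    m=((np.abs(t[...,0])<.1)&(np.abs(t[...,1])<.05)&(P[...,2]>.02)&(P[...,2]<.05)&(d["z_map"]>0)).astype(np.uint8)
    n,l,s,ce=cv2.connectedComponentsWithStats(m);print([(t[l==i].mean(0).round(3).tolist(),int(s[i,4])) for i in range(1,n) if s[i,4]>8])
    d2=d
    if c=="scene":A=cv2.resize(d["image"][110:290,250:400,::-1],None,fx=2.7,fy=2.7,interpolation=cv2.INTER_CUBIC)
    else:B=cv2.resize(d["image"][165:285,140:230,::-1],None,fx=4,fy=4.05,interpolation=cv2.INTER_CUBIC)
cv2.imwrite("pics/s5.png",np.hstack([A,B[:A.shape[0]]]) )
E
```

```text
16.7 [0.5514 0.1687 0.1757] ypr [  7.14 -23.93  -0.04] F [ 0.   0.1 -2.5] op 20.2 gf 117.5 q [ 0.18 -0.28  2.06 -0.03  0.95 -1.5 ]
lip in tub [ 0.0799 -0.0001] z 0.1506
scene 0.46 [311. 191. 326. 205.] [0.578 0.158 0.149]
[]
[]
```

View pics/s5.png

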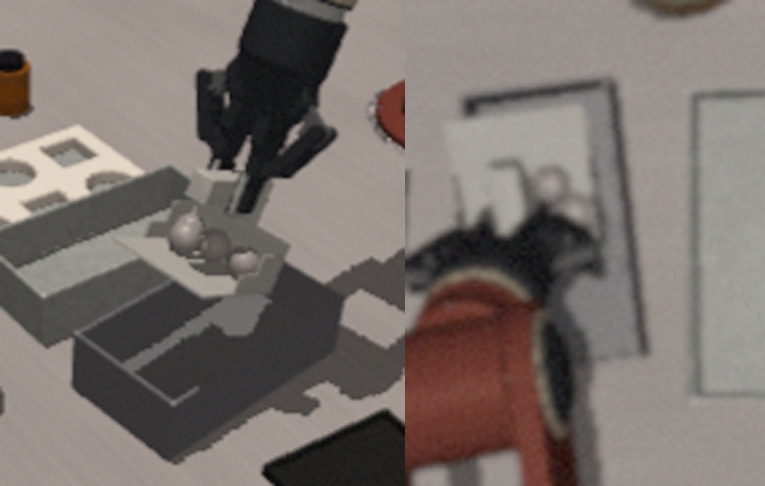

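```bash
python3 - <<'E'
from h import *
W=lambda x,z:(x,.0055,z)
c=plan([(*lip(W(.48,.15),0.2,-24),19,15)])
c=plan([(*lip(W(.48,.085),0.2,-8),10,15),(*lip(W(.475,.072),0.2,4),10,15)],c)
c=plan([(*lip(W(.475,.068),0.2,12),8,15),(*lip(W(.475,.068),0.2,30),10,15)],c)
E
```

```text
19 rows
[0.13,-0.13,-0.06,0.03,0,0.06,15,0.13,-0.13,-0.06,0.02,0,0.06,15,0.13,-0.12,-0.05,0.03,0,0.05,15,0.14,-0.14,-0.06,0.02,0,0.06,15,0.12,-0.13,-0.06,0.03,0,0.06,15,0.13,-0.13,-0.05,0.02,0,0.06,15,0.13,-0.13,-0.06,0.03,0,0.06,15,0.13,-0.13,-0.06,0.02,0,0.06,15,0.12,-0.14,-0.05,0.03,-0.01,0.05,15,0.13,-0.13,-0.06,0.02,0,0.06,15,0.12,-0.14,-0.05,0.03,0,0.06,15,0.13,-0.14,-0.06,0.03,0,0.06,15,0.12,-0.14,-0.05,0.02,0,0.06,15,0.12,-0.13,-0.05,0.03,0,0.06,15,0.13,-0.14,-0.06,0.02,0,0.05,15,0.12,-0.14,-0.05,0.03,0,0.06,15,0.12,-0.15,-0.05,0.02,0,0.06,15,0.11,-0.14,-0.05,0.03,0,0.06,15,0.12,-0.14,-0.06,0.02,0,0.06,15] [0.406  0.0043 0.1753]
20 rows
[0.02,0,0.08,0,0.28,0,15,0.01,0,0.07,0,0.28,0,15,0.01,0,0.08,0,0.28,0,15,0.01,0,0.08,0,0.28,0,15,0.01,0,0.08,0,0.28,0,15,0.01,0,0.07,0,0.27,0,15,0,0,0.08,0,0.28,0,15,0,0,0.08,0,0.28,0,15,0,0,0.08,0,0.28,0,15,0,0,0.07,0,0.28,0,15,-0.01,0,0,0,0.21,0,15,-0.01,0,0.01,0,0.21,0,15,-0.01,0,0,0,0.21,0,15,-0.01,0,0,0,0.21,0,15,-0.01,0,0,0,0.21,0,15,-0.01,0,0,0,0.21,0,15,-0.01,0,0.01,0,0.21,0,15,-0.01,0,0,0,0.21,0,15,-0.01,0,0,0,0.21,0,15,-0.01,0,0,0.01,0.21,0,15] [0.4215 0.0044 0.1288]
18 rows
[-0.02,0,-0.01,0,0.17,0,15,-0.01,0,-0.01,0,0.18,0,15,-0.02,0,0,0,0.17,0,15,-0.02,0,-0.01,0,0.18,0,15,-0.01,0,-0.01,0,0.17,0,15,-0.02,0,-0.01,0,0.17,0,15,-0.01,0,-0.01,0,0.18,0,15,-0.02,0,-0.01,0,0.17,0,15,-0.03,0,-0.03,0,0.31,0,15,-0.03,0,-0.02,0,0.32,0,15,-0.03,0,-0.03,0,0.31,0,15,-0.03,0,-0.03,0,0.32,0,15,-0.03,0,-0.03,0,0.31,0,15,-0.03,0,-0.03,0,0.32,0,15,-0.03,0,-0.03,0,0.31,0,15,-0.02,0,-0.03,0,0.32,0,15,-0.03,0,-0.03,0,0.31,0,15,-0.02,0,-0.03,0,0.31,0,15] [0.4515 0.0045 0.1426]
```

```bash
python3 - <<'E'
from h import *
c=plan([(*lip((.52,.0055,.15),0.2,-24),19,15)])
E
```

```text
19 rows
[0.1,-0.13,-0.04,0.03,0,0.06,15,0.1,-0.13,-0.05,0.02,0,0.06,15,0.1,-0.14,-0.04,0.03,0,0.05,15,0.1,-0.13,-0.04,0.02,0,0.06,15,0.1,-0.14,-0.05,0.03,0,0.06,15,0.09,-0.13,-0.04,0.02,0,0.06,15,0.1,-0.14,-0.04,0.03,0,0.06,15,0.09,-0.13,-0.04,0.02,0,0.06,15,0.1,-0.14,-0.04,0.03,-0.01,0.05,15,0.09,-0.14,-0.04,0.02,0,0.06,15,0.09,-0.14,-0.04,0.03,0,0.06,15,0.1,-0.14,-0.05,0.03,0,0.06,15,0.09,-0.13,-0.03,0.02,0,0.06,15,0.09,-0.15,-0.04,0.03,0,0.06,15,0.09,-0.14,-0.04,0.02,0,0.05,15,0.08,-0.14,-0.04,0.03,0,0.06,15,0.09,-0.14,-0.04,0.02,0,0.06,15,0.09,-0.14,-0.04,0.03,0,0.06,15,0.09,-0.15,-0.04,0.02,0,0.06,15] [0.4456 0.004  0.1751]
```

Emit:
jog_arm(commands=[0.1,-0.13,-0.04,0.03,0,0.06,15,0.1,-0.13,-0.05,0.02,0,0.06,15,0.1,-0.14,-0.04,0.03,0,0.05,15,0.1,-0.13,-0.04,0.02,0,0.06,15,0.1,-0.14,-0.05,0.03,0,0.06,15,0.09,-0.13,-0.04,0.02,0,0.06,15,0.1,-0.14,-0.04,0.03,0,0.06,15,0.09,-0.13,-0.04,0.02,0,0.06,15,0.1,-0.14,-0.04,0.03,-0.01,0.05,15,0.09,-0.14,-0.04,0.02,0,0.06,15,0.09,-0.14,-0.04,0.03,0,0.06,15,0.1,-0.14,-0.05,0.03,0,0.06,15,0.09,-0.13,-0.03,0.02,0,0.06,15,0.09,-0.15,-0.04,0.03,0,0.06,15,0.09,-0.14,-0.04,0.02,0,0.05,15,0.08,-0.14,-0.04,0.03,0,0.06,15,0.09,-0.14,-0.04,0.02,0,0.06,15,0.09,-0.14,-0.04,0.03,0,0.06,15,0.09,-0.15,-0.04,0.02,0,0.06,15])

```text
t: 19.27
tool_pos: [0.4455, 0.0035, 0.1756]
tool_rot: [-0.004, 2.722, 0.002]
contact_force: [1.1, -0.3, -2.8]
opening: 0.0202
grip_force: 117.6
```

```bash
python3 - <<'E'
from h import *
state()
W=lambda x,z:(x,.0055,z)
c=plan([(*lip(W(.515,.085),0.2,-8),10,15),(*lip(W(.505,.07),0.2,4),10,15)])
c=plan([(*lip(W(.50,.067),0.2,12),8,15),(*lip(W(.49,.067),0.2,30),10,15)],c)
E
```

```text
19.27 [0.4455 0.0035 0.1756] ypr [  0.16 -24.05   0.04] F [ 1.1 -0.3 -2.8] op 20.2 gf 117.6 q [-0.22 -0.72  2.34  0.1   1.11 -1.82]
20 rows
[0.02,0,0.07,0,0.28,0,15,0.02,0,0.08,0,0.28,0,15,0.02,0,0.07,0,0.28,0,15,0.02,0,0.08,0,0.28,0,15,0.02,0.01,0.07,0,0.28,0,15,0.01,0,0.08,0,0.28,0,15,0.01,0,0.08,0,0.28,0,15,0.01,0,0.07,0,0.28,0,15,0,0,0.08,0,0.28,0,15,0.01,0,0.08,0.01,0.28,0,15,0,0,0,0,0.21,0,15,0,0,0.01,0,0.21,0,15,0,0,0,0,0.21,0,15,0,0,0.01,0,0.21,0,15,0,0,0,0,0.21,0,15,-0.01,0,0.01,0,0.21,0,15,0,0,0,0,0.21,0,15,0,0,0,0,0.21,0,15,0,0,0.01,0,0.21,-0.01,15,0,0,0,0,0.2,0,15] [0.4513 0.0042 0.127 ]
18 rows
[-0.01,0,-0.01,0,0.18,0,15,0,0,-0.01,0,0.17,0,15,-0.01,0,-0.01,0,0.18,0,15,-0.01,0,0,0,0.17,0,15,0,0,-0.01,0,0.18,0,15,-0.01,0,-0.01,0,0.17,0,15,0,0,-0.01,0,0.18,0,15,-0.01,0,-0.01,0,0.17,0,15,-0.02,0,-0.02,0,0.31,0,15,-0.01,0,-0.02,0,0.32,0,15,-0.01,0,-0.03,0,0.31,0,15,-0.02,0,-0.02,0,0.32,0,15,-0.01,0,-0.02,0,0.31,0,15,-0.01,0,-0.03,0,0.32,0,15,-0.01,0,-0.02,0,0.31,0,15,-0.01,0,-0.03,0,0.31,0,15,-0.01,0,-0.02,0,0.32,0,15,-0.01,0,-0.03,-0.01,0.31,0,15] [0.4666 0.0042 0.1419]
```

Emit:
jog_arm(commands=[0.02,0,0.07,0,0.28,0,15,0.02,0,0.08,0,0.28,0,15,0.02,0,0.07,0,0.28,0,15,0.02,0,0.08,0,0.28,0,15,0.02,0.01,0.07,0,0.28,0,15,0.01,0,0.08,0,0.28,0,15,0.01,0,0.08,0,0.28,0,15,0.01,0,0.07,0,0.28,0,15,0,0,0.08,0,0.28,0,15,0.01,0,0.08,0,0.28,0,15,0,0,0,0,0.21,0,15,0,0,0.01,0,0.21,0,15,0,0,0,0,0.21,0,15,0,0,0.01,0,0.21,0,15,0,0,0,0,0.21,0,15,-0.01,0,0.01,0,0.21,0,15,0,0,0,0,0.21,0,15,0,0,0,0,0.21,0,15,0,0,0.01,0,0.21,0,15,0,0,0,0,0.2,0,15])

```text
t: 21.78
tool_pos: [0.4517, 0.0047, 0.1269]
tool_rot: [0.005, -3.071, -0.001]
contact_force: [-0.4, -0.1, -3.2]
opening: 0.0201
grip_force: 118.0
```

Emit:
jog_arm(commands=[-0.01,0,-0.01,0,0.18,0,15,0,0,-0.01,0,0.17,0,15,-0.01,0,-0.01,0,0.18,0,15,-0.01,0,0,0,0.17,0,15,0,0,-0.01,0,0.18,0,15,-0.01,0,-0.01,0,0.17,0,15,0,0,-0.01,0,0.18,0,15,-0.01,0,-0.01,0,0.17,0,15,-0.02,0,-0.02,0,0.31,0,15,-0.01,0,-0.02,0,0.32,0,15,-0.01,0,-0.03,0,0.31,0,15,-0.02,0,-0.02,0,0.32,0,15,-0.01,0,-0.02,0,0.31,0,15,-0.01,0,-0.03,0,0.32,0,15,-0.01,0,-0.02,0,0.31,0,15,-0.01,0,-0.03,0,0.31,0,15,-0.01,0,-0.02,0,0.32,0,15,-0.01,0,-0.03,0,0.31,0,15,0,0,0,0,0,0,15,0,0,0,0,0,0,15])

```text
t: 24.28
tool_pos: [0.467, 0.0048, 0.1418]
tool_rot: [0.005, -2.618, 0.0]
contact_force: [0.4, -0.0, -1.3]
opening: 0.0203
grip_force: 118.3
```

```bash
python3 - <<'E'
from h import *
state()
for c in("scene","top"):
    d=shot(c);P=cloud(d)
    for r in nets.silhouettes(c,"ball1_center"): 
        q=P[r["mask"]&(d["z_map"]>0)]
        print(c,round(r["p"],2),np.round(r["bbox"]),np.median(q,0).round(3) if len(q) else 0)
    if c=="scene":A=cv2.resize(d["image"][110:290,200:400,::-1],None,fx=2.2,fy=2.2,interpolation=cv2.INTER_CUBIC)
    else:B=cv2.resize(d["image"][165:275,140:240,::-1],None,fx=3.6,fy=3.6,interpolation=cv2.INTER_CUBIC)
cv2.imwrite("pics/s6.png",np.hstack([A,B[:A.shape[0]]]) )
# level, raise, carry back to above the dish
c=plan([(*sc((.46,.03,.15),0,0),8,15)])
c=plan([(*sc((.525,.3595,.11),-.7,0),16,15)],c)
E
```

```text
24.27 [0.467  0.0048 0.1418] ypr [ 0.21 29.99  0.05] F [ 0.4 -0.  -1.3] op 20.3 gf 118.3 q [-0.11  0.12  1.76 -0.06  1.78 -1.69]
8 rows
[0.09,0.05,-0.09,0,-0.65,0,15,0.09,0.05,-0.1,0,-0.66,0.01,15,0.09,0.05,-0.1,0,-0.65,0,15,0.07,0.05,-0.11,0,-0.66,0.01,15,0.07,0.05,-0.12,0,-0.65,0,15,0.06,0.05,-0.11,0,-0.65,0.01,15,0.05,0.05,-0.12,0,-0.66,0,15,0.04,0.05,-0.13,0,-0.65,0,15] [0.4498 0.0287 0.203 ]
16 rows
[-0.07,0.34,0.04,0,0,0.01,15,-0.06,0.35,0.04,0,0,0.01,15,-0.07,0.34,0.04,0,0,0,15,-0.07,0.34,0.05,0,0,0.01,15,-0.07,0.35,0.04,0,0,0.01,15,-0.06,0.34,0.04,0,0,0.01,15,-0.07,0.35,0.04,0,0,0.01,15,-0.06,0.34,0.04,0,0,0,15,-0.07,0.34,0.04,0,0,0.01,15,-0.06,0.35,0.05,0,0,0.01,15,-0.07,0.34,0.04,0,0,0.01,15,-0.06,0.35,0.04,0,0,0,15,-0.07,0.34,0.04,0,0,0.01,15,-0.06,0.35,0.04,0,0,0.01,15,-0.07,0.34,0.04,0,0,0.01,15,-0.06,0.34,0.05,0,0,0.01,15] [0.5146 0.3584 0.1628]
```

View pics/s6.png

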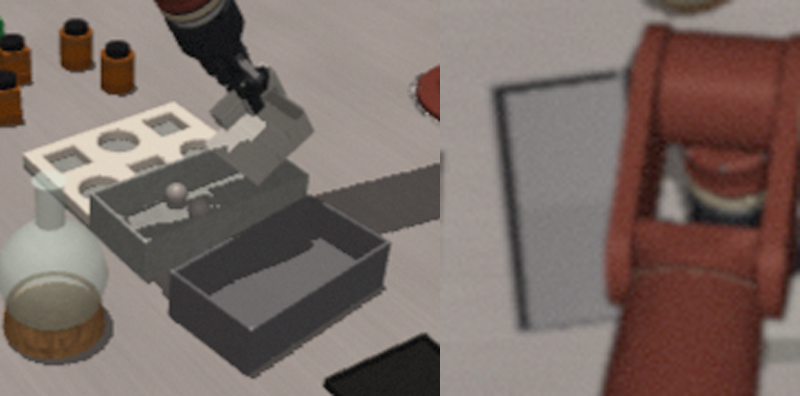

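The visible part of the tub is empty, and balls show in the well at (177,193) and (198,207). Carry the scoop back over the dish and recount from there.

Emit:
jog_arm(commands=[0.09,0.05,-0.09,0,-0.65,0,15,0.09,0.05,-0.1,0,-0.66,0.01,15,0.09,0.05,-0.1,0,-0.65,0,15,0.07,0.05,-0.11,0,-0.66,0.01,15,0.07,0.05,-0.12,0,-0.65,0,15,0.06,0.05,-0.11,0,-0.65,0.01,15,0.05,0.05,-0.12,0,-0.66,0,15,0.04,0.05,-0.13,0,-0.65,0,15])

```text
t: 25.48
tool_pos: [0.4494, 0.0288, 0.2032]
tool_rot: [-0.001, 3.14, -0.0]
contact_force: [0.1, 0.5, -1.3]
opening: 0.0205
grip_force: 118.2
```

Emit:
jog_arm(commands=[-0.07,0.34,0.04,0,0,0.01,15,-0.06,0.35,0.04,0,0,0.01,15,-0.07,0.34,0.04,0,0,0,15,-0.07,0.34,0.05,0,0,0.01,15,-0.07,0.35,0.04,0,0,0.01,15,-0.06,0.34,0.04,0,0,0.01,15,-0.07,0.35,0.04,0,0,0.01,15,-0.06,0.34,0.04,0,0,0,15,-0.07,0.34,0.04,0,0,0.01,15,-0.06,0.35,0.05,0,0,0.01,15,-0.07,0.34,0.04,0,0,0.01,15,-0.06,0.35,0.04,0,0,0,15,-0.07,0.34,0.04,0,0,0.01,15,-0.06,0.35,0.04,0,0,0.01,15,-0.07,0.34,0.04,0,0,0.01,15,-0.06,0.34,0.05,0,0,0.01,15,0,0,0,0,0,0,15])

```text
t: 27.6
tool_pos: [0.5146, 0.3596, 0.1621]
tool_rot: [-0.017, -3.141, 0.001]
contact_force: [-0.3, -0.4, -1.5]
opening: 0.0201
grip_force: 118.2
```

```bash
python3 - <<'E'
from h import *
state()
d=shot("top");P=cloud(d)
def blobs(x0,x1,y0,y1):
    m=((P[...,0]>x0)&(P[...,0]<x1)&(P[...,1]>y0)&(P[...,1]<y1)&(P[...,2]>.02)&(P[...,2]<.045)&(d["z_map"]>0)).astype(np.uint8)
    n,l,s,ce=cv2.connectedComponentsWithStats(m);return [(P[l==i].mean(0).round(3).tolist(),int(s[i,4])) for i in range(1,n) if s[i,4]>8]
print("well",blobs(.42,.643,-.04,.052));print("tub",blobs(.45,.65,.12,.225))
save(d,"s7.png",(140,165,320,285),4)
# dish pose: dark pixels low
m=(d["image"].max(2)<70)&(P[...,0]>.42)&(P[...,0]<.66)&(P[...,1]>.28)&(P[...,1]<.45)&(P[...,2]<.02)
print("dish",m.sum(),cv2.minAreaRect((P[m][:,:2]*1000).astype(np.float32)))
c=plan([(*sc((.525,.3605,.03),-.7,0),8,15),(*sc((.525,.3605,.0065),-.7,0),6,15)])
E
```

```text
27.6 [0.5146 0.3596 0.1621] ypr [-0.64  0.06 -0.04] F [-0.3 -0.4 -1.5] op 20.1 gf 118.2 q [ 0.49  0.11  1.67 -0.    1.36 -1.07]
well [([0.631, -0.016, 0.029], 53), ([0.594, 0.041, 0.03], 52), ([0.538, -0.031, 0.03], 46), ([0.531, 0.004, 0.029], 58)]
tub [([0.648, 0.198, 0.032], 11), ([0.637, 0.122, 0.031], 9), ([0.5, 0.219, 0.031], 48)]
dish 663 ((525.4779052734375, 358.2918395996094), (122.85307312011719, 132.4327392578125), 86.93720245361328)
14 rows
[0,0,0.17,0,0,0,15,0,0,0.16,0,0,0,15,0,0.01,0.17,0,0,0,15,0,0,0.16,0,0,0,15,0,0,0.17,-0.01,-0.01,0,15,0,0,0.16,0,0,0,15,0,0,0.17,0,0,0.01,15,0,0,0.16,0,0,0,15,0,0,0.07,0,0,0,15,0,0,0.06,0,0,0,15,0,0,0.07,0,0,0,15,0,0,0.06,0,0,0,15,0,0,0.07,0,0,0,15,0,0,0.06,0,0,0,15] [0.5146 0.3594 0.0597]
```

View pics/s7.png

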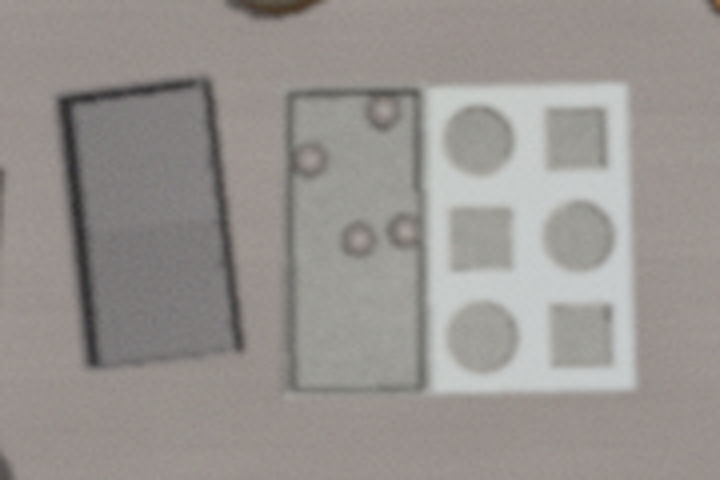

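All four balls are in the well, at (383,112), (309,158), (358,240) and (405,230), and the tub is empty. Set the scoop down.

Emit:
jog_arm(commands=[0,-0.01,0.17,0,0,0,15,0,-0.01,0.16,0,0,0,15,0,0,0.17,0,0,0,15,0,0,0.16,0,0,0,15,0,0,0.17,0,0,0,15,0,0,0.16,0,0,0,15,0,0,0.17,0,0,0,15,0,0,0.16,0,0,0,15,0,0,0.07,0,0,0,15,0,0,0.06,0,0,0,15,0,0,0.07,0,0,0,15,0,0,0.06,0,0,0,15,0,0,0.07,0,0,0,15,0,0,0.06,0,0,0,15,0,0,0.02,0,0,0,15,0,0,0.01,0,0,0,15,0,0,0.01,0,0,0,15,0,0,0,0,0,0,15])

```text
t: 29.9
tool_pos: [0.5147, 0.3571, 0.0577]
tool_rot: [-0.02, -3.141, 0.0]
contact_force: [0.1, 0.0, -2.4]
opening: 0.0202
grip_force: 118.2
```

Emit:
jog_arm(commands=[0,0,0.02,0,0,0,15,0,0,0,0,0,0,15,0,0,0,0,0,0,15])

```text
t: 30.28
tool_pos: [0.5148, 0.3573, 0.057]
tool_rot: [0.02, 3.141, 0.0]
contact_force: [-1.6, -1.2, 3.1]
opening: 0.0203
grip_force: 118.9
```

Emit:
jog_arm(commands=[0,0,0,0,0,0,25,0,0,0,0,0,0,35,0,0,0,0,0,0,50,0,0,0,0,0,0,60,0,0,-0.3,0,0,0,60,0,0,-0.6,0,0,0,70,0,0,-0.9,0,0,0,70,0,0,-0.9,0,0,0,70,0,-0.9,0,0,0,0,70,0,-0.9,0,0,0,0,70,0,0,0,0,0,0,70])

```text
t: 31.65
tool_pos: [0.5137, 0.2467, 0.2202]
tool_rot: [0.026, 3.14, 0.0]
contact_force: [-0.2, 0.1, 0.4]
opening: 0.07
grip_force: 0.0
```

```bash
python3 - <<'E'
from h import *
state()
for c in("scene","top"):
    d=shot(c);P=cloud(d);im=d["image"]
    ok=d["z_map"]>0
    def box(x0,x1,y0,y1,z0,z1): return ok&(P[...,0]>x0)&(P[...,0]<x1)&(P[...,1]>y0)&(P[...,1]<y1)&(P[...,2]>z0)&(P[...,2]<z1)
    s=box(.4,.66,.27,.45,.075,.1);print(c,"bar",P[s].mean(0).round(4), cv2.minAreaRect((P[s][:,:2]*1000).astype(np.float32)))
    m=box(.35,.8,-.6,-.25,.058,.075).astype(np.uint8);n,l=cv2.connectedComponents(m)
    for i in range(1,n):
        k=l==i
        if k.sum()<30: continue
        q=P[k]; cen=q.mean(0)
        J=ok&(np.hypot(P[...,0]-cen[0],P[...,1]-cen[1])<.04)
        sh=J&(P[...,2]>.045)&(P[...,2]<.0585)
        green=im[J&(P[...,2]>.03)].mean(0); 
        r=cv2.minAreaRect((P[sh][:,:2]*1000).astype(np.float32)) if sh.sum()>5 else None
        print(" jar cap c",cen.round(4),"ext",[((q[:,j].max()+q[:,j].min())/2).round(4) for j in (0,1)],"GREEN" if green[1]>green[0] else "amber","shoulder",sh.sum(),np.round(r[0],1),np.round(r[1],1),round(r[2],1))
    # pockets: grey areas in white deck
    w=(im.min(2)>135)&box(.4,.66,-.22,-.03,.01,.035)
    lab=cv2.morphologyEx(w.astype(np.uint8),cv2.MORPH_CLOSE,np.ones((3,3)))
    ys,xs=np.nonzero(w);hull=cv2.convexHull(np.c_[xs,ys].astype(np.int32));f=np.zeros(w.shape,np.uint8);cv2.fillConvexPoly(f,hull,1)
    print(" deck",cv2.minAreaRect((P[w][:,:2]*1000).astype(np.float32)))
    h=(f==1)&~w;n,l,st,ce=cv2.connectedComponentsWithStats(h.astype(np.uint8))
    T=d["cam_to_world"]
    for i in range(1,n):
        if st[i,4]>60:
            v,u=np.nonzero(l==i);ray=np.stack([(u-d["K"][0,2])/d["K"][0,0],-(v-d["K"][1,2])/d["K"][1,1],-np.ones(len(u))],-1)@T[:3,:3].T
            X=T[:3,3]+ray*((.022-T[2,3])/ray[:,2])[:,None]
            print("  pocket",st[i,4],((X.max(0)+X.min(0))/2)[:2].round(4),X.mean(0)[:2].round(4),(X.max(0)-X.min(0))[:2].round(3))
save(shot("top"),"j.png",(315,165,415,270),5.7)
E
```

```text
31.65 [0.5137 0.2467 0.2202] ypr [-0.94 -0.11  0.  ] F [-0.2  0.1  0.4] op 70.0 gf 0.0 q [ 0.32 -0.07  1.76 -0.    1.46 -1.24]
scene bar [0.5195 0.3618 0.0852] ((516.6456298828125, 359.51397705078125), (25.15300750732422, 87.47618103027344), 88.8968734741211)
 jar cap c [ 0.5465 -0.5216  0.0633] ext [np.float64(0.5456), np.float64(-0.5234)] GREEN shoulder 75 [ 549.9 -516.1] [37.5 55. ] 52.9
 jar cap c [ 0.4505 -0.4142  0.0635] ext [np.float64(0.4479), np.float64(-0.4163)] amber shoulder 81 [ 452.6 -408.2] [41.2 49.6] 60.8
 jar cap c [ 0.5781 -0.4205  0.0637] ext [np.float64(0.5773), np.float64(-0.424)] amber shoulder 78 [ 581.1 -415. ] [37.9 52.5] 56.7
 jar cap c [ 0.4365 -0.3211  0.0638] ext [np.float64(0.4356), np.float64(-0.3231)] amber shoulder 82 [ 439.2 -316. ] [42.4 47.8] 55.4
 jar cap c [ 0.6773 -0.434   0.0637] ext [np.float64(0.6766), np.float64(-0.436)] GREEN shoulder 82 [ 676.8 -437.5] [42.8 46.3] 4.4
 jar cap c [ 0.6162 -0.3284  0.0638] ext [np.float64(0.6147), np.float64(-0.3337)] amber shoulder 80 [ 615.6 -329.6] [46.9 41.7] 66.6
 deck ((532.9407958984375, -123.2156219
[... 1094 characters left out ...]
64(0.4308), np.float64(-0.3257)] amber shoulder 96 [ 434.  -324.1] [47.4 47. ] 62.9
 deck ((534.3901977539062, -121.51656341552734), (181.3210906982422, 246.4038848876953), 89.68408203125)
  pocket 427 [ 0.5312 -0.0407] [ 0.5241 -0.0411] [0.232 0.02 ]
  pocket 206 [ 0.6082 -0.0924] [ 0.6088 -0.0923] [0.051 0.051]
  pocket 180 [ 0.6106 -0.169 ] [ 0.6095 -0.1689] [0.045 0.045]
  pocket 202 [ 0.5316 -0.0917] [ 0.5315 -0.0915] [0.045 0.045]
  pocket 194 [ 0.5311 -0.171 ] [ 0.5322 -0.1706] [0.051 0.051]
  pocket 203 [ 0.4527 -0.0941] [ 0.4532 -0.0938] [0.05  0.051]
  pocket 192 [ 0.4553 -0.1701] [ 0.4551 -0.1705] [0.044 0.045]<stdin>:7: RuntimeWarning: Mean of empty slice.
  ret = um.true_divide(
```

View pics/j.png

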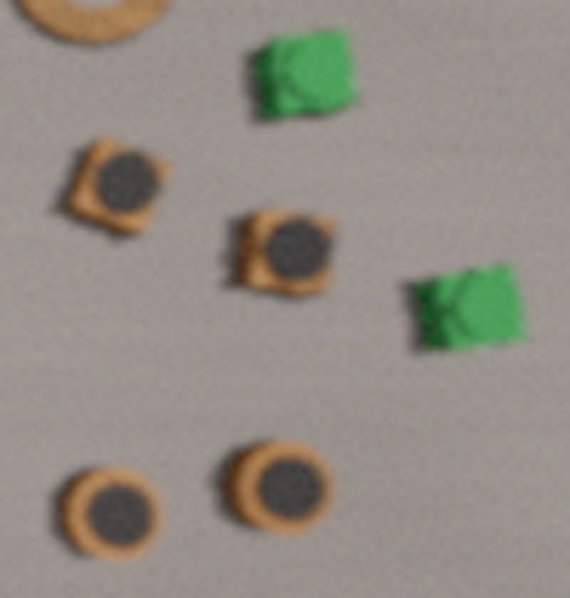

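The two green jars are at (305,75) and (470,310). Amber squares at (118,185) and (287,250), amber rounds at (110,512) and (280,487); the middle square was knocked about 25 mm in +x. Pick square A at (.6135,-.331) first.

```bash
python3 - <<'E'
from h import *
c=plan([(*tool((.6135,-.331,.15),-22),12,75),(*tool((.6135,-.331,.024),-22),6,75)])
E
```

```text
18 rows
[-0.15,-0.8,0.1,0,0,0.31,75,-0.17,-0.8,0.09,0,0,0.31,75,-0.2,-0.8,0.1,0,0,0.31,75,-0.22,-0.79,0.09,0,0,0.31,75,-0.25,-0.78,0.1,0,0,0.31,75,-0.27,-0.77,0.1,0.01,0,0.31,75,-0.3,-0.76,0.09,0,0,0.31,75,-0.31,-0.76,0.1,0,0.01,0.31,75,-0.35,-0.74,0.1,0,0,0.31,75,-0.36,-0.73,0.09,0,0,0.31,75,-0.39,-0.72,0.1,0,0,0.31,75,-0.41,-0.71,0.1,0,0,0.31,75,0,0,0.35,0,0,0,75,0,0,0.35,0,0,0,75,0,0,0.35,0,0,0,75,0,0,0.35,0,0,0,75,0,0,0.35,0,0,0,75,0,0,0.35,0,0,0,75] [ 0.6136 -0.3309  0.0238]
```

Emit:
jog_arm(commands=[-0.15,-0.8,0.1,0,0,0.31,75,-0.17,-0.8,0.09,0,0,0.31,75,-0.2,-0.8,0.1,0,0,0.31,75,-0.22,-0.79,0.09,0,0,0.31,75,-0.25,-0.78,0.1,0,0,0.31,75,-0.27,-0.77,0.1,0,0,0.31,75,-0.3,-0.76,0.09,0,0,0.31,75,-0.31,-0.76,0.1,0,0,0.31,75,-0.35,-0.74,0.1,0,0,0.31,75,-0.36,-0.73,0.09,0,0,0.31,75,-0.39,-0.72,0.1,0,0,0.31,75,-0.41,-0.71,0.1,0,0,0.31,75,0,0,0,0,0,0,75,0,0,0,0,0,0,75])

```text
t: 33.55
tool_pos: [0.6139, -0.3303, 0.1486]
tool_rot: [-0.598, -3.083, -0.001]
contact_force: [-1.3, 1.5, -0.1]
opening: 0.0749
grip_force: 0.0
```

```bash
python3 - <<'E'
from h import *
state()
c=plan([(*tool((.6135,-.331,.024),-22),7,75)])
E
```

```text
33.55 [ 0.6139 -0.3303  0.1486] ypr [-2.195e+01  5.000e-02  2.000e-02] F [-1.3  1.5 -0.1] op 74.9 gf 0.0 q [-0.6   0.28  1.5   0.    1.36 -1.79]
7 rows
[0,0,0.3,0,0,0,75,0,0,0.29,0,0,0,75,0,-0.01,0.3,0,0,0,75,0,0,0.3,0,-0.01,0,75,0,0,0.29,0,0,0.01,75,0,0,0.3,0,0,0,75,0,0,0.3,0,0,0,75] [ 0.6137 -0.3308  0.0238]
```

Emit:
jog_arm(commands=[0,0,0.3,0,0,0,75,0,0,0.3,0,0,0,75,0,-0.01,0.3,0,0,0,75,0,0,0.3,0,0,0,75,0,0,0.3,0,0,0,75,0,0,0.3,0,0,0,75,0,0,0.28,0,0,0,75,0,0,0,0,0,0,75,0,0,0,0,0,0,55,0,0,0,0,0,0,45,0,0,0,0,0,0,35,0,0,0,0,0,0,35,0,0,0,0,0,0,35,0,0,0,0,0,0,35], newtons=50)

```text
t: 35.3
tool_pos: [0.6139, -0.3328, 0.0256]
tool_rot: [0.6, 3.082, -0.002]
contact_force: [-0.2, -0.3, 5.4]
opening: 0.0412
grip_force: 52.4
```

```bash
cat >> h.py <<'E'
CC=np.array([.532,-.1314]);CY=.3
def pk(i,j):  # pocket centre, i in -1,0,1 along x, j +-.5 along y
    a=np.radians(CY);x,y=i*.078,j*.078;return np.array([CC[0]+x*np.cos(a)-y*np.sin(a),CC[1]+x*np.sin(a)+y*np.cos(a)])
E
python3 - <<'E'
from h import *
state();p=pk(1,-.5);print(p)
o=ctrl.get_obs()["tool_pos"]
c=plan([(*tool((*o[:2],.12),-22),4,35),(*tool((*p,.12),CY),9,35)])
c=plan([(*tool((*p,.052),CY),5,35)],c)
E
```

```text
35.3 [ 0.6139 -0.3328  0.0256] ypr [-22.04  -0.13  -0.05] F [-0.2 -0.3  5.4] op 41.2 gf 52.4 q [-0.6   0.41  1.56 -0.    1.17 -1.79]
[ 0.61020313 -0.16999106]
13 rows
[0,0,-0.39,0,0.01,0,35,0,0,-0.4,0,0,0,35,0,0,-0.39,-0.01,0.01,0,35,0,0,-0.39,0,0,-0.01,35,0.12,0.28,0,0,0,-0.43,35,0.11,0.28,0,0,0,-0.43,35,0.09,0.28,0,0,0,-0.44,35,0.08,0.29,0,0,0,-0.43,35,0.07,0.3,0,0,0,-0.43,35,0.06,0.29,0,0,0,-0.43,35,0.04,0.3,0,0,0,-0.43,35,0.03,0.3,0,0,0,-0.44,35,0.02,0.3,0,0,0,-0.43,35] [ 0.6103 -0.1702  0.1198]
5 rows
[0,0,0.23,0,0,0,35,0,0,0.22,0,0,0,35,0,0,0.23,0,0,0,35,0,0,0.22,0,0,0,35,0,0,0.23,0,0,0,35] [ 0.6104 -0.1702  0.052 ]
```

Emit:
jog_arm(commands=[0,0,-0.39,0,0,0,35,0,0,-0.4,0,0,0,35,0,0,-0.39,0,0,0,35,0,0,-0.39,0,0,0,35,0.12,0.28,0,0,0,-0.43,35,0.11,0.28,0,0,0,-0.43,35,0.09,0.28,0,0,0,-0.44,35,0.08,0.29,0,0,0,-0.43,35,0.07,0.3,0,0,0,-0.43,35,0.06,0.29,0,0,0,-0.43,35,0.04,0.3,0,0,0,-0.43,35,0.03,0.3,0,0,0,-0.44,35,0.02,0.3,0,0,0,-0.43,35,0,0,0,0,0,0,35,0,0,0,0,0,0,35])

```text
t: 37.17
tool_pos: [0.6098, -0.1698, 0.1184]
tool_rot: [0.007, -3.141, 0.001]
contact_force: [-0.4, 0.3, -1.9]
opening: 0.0414
grip_force: 51.8
```

```bash
python3 - <<'E'
from h import *
state();p=pk(1,-.5)
# where is the held jar relative to the pocket, as each camera sees it
for c in("scene","top"):
    d=shot(c);P=cloud(d);ok=d["z_map"]>0;o=ctrl.get_obs()["tool_pos"];im=d["image"].astype(int)
    m=ok&(np.hypot(P[...,0]-o[0],P[...,1]-o[1])<.045)&(P[...,2]<.17)&(P[...,2]>.085)
    am=m&(im[...,0]>im[...,2]*1.6)
    q=P[am]-o
    if len(q)>5: print(c,len(q),"amber rel tool min/max",q.min(0).round(4),q.max(0).round(4))
c=plan([(*tool((*p,.052),CY),5,35)])
E
```

```text
37.17 [ 0.6098 -0.1698  0.1184] ypr [ 0.26  0.01 -0.04] F [-0.4  0.3 -1.9] op 41.4 gf 51.8 q [-0.39  0.16  1.69 -0.    1.29 -1.96]
scene 297 amber rel tool min/max [-0.0181 -0.02   -0.0263] [0.0236 0.0365 0.0392]
5 rows
[0,0,0.22,0,0,0,35,0,0,0.22,0,0,-0.01,35,0,0,0.22,0,0,0,35,-0.01,0,0.23,0,0,0,35,0,0,0.22,-0.01,0,-0.01,35] [ 0.6104 -0.1703  0.0518]
```

Emit:
jog_arm(commands=[-0.03,0,0.22,0,0,0,35,0,0,0.22,0,0,0,35,0,0,0.22,0,0,0,35,0,0,0.23,0,0,0,35,0,0,0.17,0,0,0,35,0,0,0.07,0,0,0,35,0,0,0.07,0,0,0,35,0,0,0,0,0,0,35])

```text
t: 38.28
tool_pos: [0.6115, -0.1696, 0.0463]
tool_rot: [0.007, -3.141, 0.0]
contact_force: [0.6, 0.1, -1.0]
opening: 0.0414
grip_force: 51.7
```

Emit:
jog_arm(commands=[0,0,0.04,0,0,0,35,0,0,0.04,0,0,0,35,0,0,0.04,0,0,0,35,0,0,0,0,0,0,35])

```text
t: 38.78
tool_pos: [0.6113, -0.1696, 0.0388]
tool_rot: [0.007, -3.141, 0.0]
contact_force: [-0.2, -0.2, -1.4]
opening: 0.0413
grip_force: 51.7
```

Inside the pocket with no contact. Seat it.

Emit:
jog_arm(commands=[0,0,0.04,0,0,0,35,0,0,0.03,0,0,0,35,0,0,0.03,0,0,0,35,0,0,0.02,0,0,0,35,0,0,0,0,0,0,35])

```text
t: 39.4
tool_pos: [0.6115, -0.1696, 0.0319]
tool_rot: [0.007, -3.141, 0.0]
contact_force: [-0.6, 0.9, -1.1]
opening: 0.0413
grip_force: 51.8
```

Emit:
jog_arm(commands=[0,0,0.01,0,0,0,35,0,0,0,0,0,0,44,0,0,0,0,0,0,50,0,0,0,0,0,0,60,0,0,0,0,0,0,62,0,0,-0.3,0,0,0,62,0,0,-0.6,0,0,0,62,0,0,-0.8,0,0,0,62,0,0,-0.6,0,0,0,75,0,0,0,0,0,0,75])

```text
t: 40.65
tool_pos: [0.6143, -0.1706, 0.1758]
tool_rot: [-0.007, 3.132, -0.006]
contact_force: [-0.3, -0.7, 0.1]
opening: 0.0747
grip_force: 0.0
```

```bash
sed -i 's/^CC=.*/CC=np.array([.533,-.131])/' h.py; python3 - <<'E'
from h import *
state()
d=shot("top");P=cloud(d);m=(d["z_map"]>0)&(P[...,0]>.35)&(P[...,0]<.8)&(P[...,1]<-.28)&(P[...,1]>-.6)&(P[...,2]>.058)&(P[...,2]<.075)
n,l=cv2.connectedComponents(m.astype(np.uint8));print([P[l==i].mean(0).round(4).tolist() for i in range(1,n) if (l==i).sum()>30])
c=plan([(*tool((.5765,-.4245,.13),-7.2),9,75),(*tool((.5765,-.4245,.025),-7.2),6,75)])
E
```

```text
40.65 [ 0.6143 -0.1706  0.1758] ypr [ 0.26 -0.52 -0.23] F [-0.3 -0.7  0.1] op 74.7 gf 0.0 q [-0.39  0.11  1.64 -0.    1.38 -1.96]
[[0.6746, -0.4376, 0.0653], [0.5755, -0.4232, 0.0653], [0.5438, -0.5244, 0.0659], [0.4474, -0.416, 0.0656], [0.4341, -0.3241, 0.0659]]
15 rows
[0.07,-0.47,0.08,0,0.01,0.14,75,0.06,-0.47,0.08,0,0,0.15,75,0.06,-0.47,0.08,-0.01,0.01,0.14,75,0.05,-0.48,0.08,0,0,0.15,75,0.04,-0.47,0.08,0,0.01,0.14,75,0.04,-0.48,0.08,0,0,0.15,75,0.02,-0.47,0.08,-0.01,0.01,0.14,75,0.03,-0.48,0.08,0,0,0.15,75,0.01,-0.47,0.07,0,0.01,0.14,75,0,0,0.29,0,0,0,75,0,0,0.29,0,0,0,75,0,0,0.3,0,0,0,75,0,0,0.29,0,0,0,75,0,0,0.29,0,0,0,75,0,0,0.29,0,0,0,75] [ 0.5765 -0.4243  0.0253]
```

Emit:
jog_arm(commands=[0.07,-0.47,0.08,0,0,0.14,75,0.06,-0.47,0.08,0,0,0.15,75,0.06,-0.47,0.08,0,0,0.14,75,0.05,-0.48,0.08,0,0,0.15,75,0.04,-0.47,0.08,0,0,0.14,75,0.04,-0.48,0.08,0,0,0.15,75,0.02,-0.47,0.08,0,0,0.14,75,0.03,-0.48,0.08,0,0,0.15,75,0.01,-0.47,0.07,0,0,0.14,75,0,0,0,0,0,0,75,0,0,0,0,0,0,75])

```text
t: 42.08
tool_pos: [0.5752, -0.4238, 0.1267]
tool_rot: [-0.197, -3.135, -0.001]
contact_force: [1.4, -0.0, 0.9]
opening: 0.0747
grip_force: 0.0
```

```bash
python3 - <<'E'
from h import *
state()
c=plan([(*tool((.5765,-.4245,.025),-7.2),6,75)])
E
```

```text
42.08 [ 0.5752 -0.4238  0.1267] ypr [-7.2   0.02  0.02] F [ 1.4 -0.   0.9] op 74.7 gf 0.0 q [-0.74  0.33  1.47  0.    1.34 -2.18]
6 rows
[0,0,0.28,0,0,0,75,-0.01,0,0.28,0,0,0,75,0,0,0.29,0,0,0,75,-0.01,-0.01,0.28,0,0,0,75,0,0,0.28,0,0,0,75,0,0,0.28,0,0,0,75] [ 0.5762 -0.4245  0.0253]
```

Emit:
jog_arm(commands=[0,0,0.28,0,0,0,75,-0.01,0,0.28,0,0,0,75,0,0,0.29,0,0,0,75,-0.01,-0.01,0.28,0,0,0,75,0,0,0.28,0,0,0,75,0,0,0.28,0,0,0,75,0,0,0,0,0,0,75,0,0,0,0,0,0,58,0,0,0,0,0,0,46,0,0,0,0,0,0,35,0,0,0,0,0,0,35,0,0,0,0,0,0,35,0,0,0,0,0,0,35])

```text
t: 43.7
tool_pos: [0.577, -0.4253, 0.0269]
tool_rot: [0.197, 3.134, -0.003]
contact_force: [0.9, -0.4, 5.5]
opening: 0.0416
grip_force: 52.1
```

```bash
python3 - <<'E'
from h import *
state();p=pk(-1,-.5);print(p)
o=ctrl.get_obs()["tool_pos"]
c=plan([(*tool((*o[:2],.12),-7.2),4,35),(*tool((p[0]+.0005,p[1],.12),CY),14,35)])
E
```

```text
43.7 [ 0.577  -0.4253  0.0269] ypr [-7.2 -0.1 -0.1] F [ 0.9 -0.4  5.5] op 41.6 gf 52.1 q [-0.74  0.44  1.51 -0.    1.18 -2.18]Traceback (most recent call last):
  File "<stdin>", line 2, in <module>
  File "h.py", line 51, in pk
    a=np.radians(CY);x,y=i*.078,j*.078;return np.array([CC[0]+x*np.cos(a)-y*np.sin(a),CC[1]+x*np.sin(a)+y*np.cos(a)])
                 ^^
NameError: name 'CY' is not defined. Did you mean: 'TY'?
```

```bash
sed -i 's/^CC=.*/CC=np.array([.533,-.131]);CY=.3/' h.py; python3 - <<'E'
from h import *
p=pk(-1,-.5);print(p)
o=ctrl.get_obs()["tool_pos"]
c=plan([(*tool((*o[:2],.12),-7.2),4,35),(*tool((p[0]+.0005,p[1],.12),CY),14,35)])
E
```

```text
[ 0.45520527 -0.17040787]
18 rows
[0,0,-0.39,0,0,0,35,0,0,-0.39,-0.01,0.01,0,35,0,0,-0.38,0,0,0,35,0,0,-0.39,-0.01,0.01,0,35,0.18,0.28,0,0,0,-0.09,35,0.18,0.29,0,0,0,-0.1,35,0.18,0.28,0,0,0,-0.09,35,0.17,0.29,0,0,0,-0.09,35,0.17,0.29,0,0,0,-0.1,35,0.17,0.29,0,0,0,-0.09,35,0.16,0.29,0,0,0,-0.09,35,0.16,0.3,0,0,0,-0.1,35,0.16,0.29,0,0,0,-0.09,35,0.16,0.3,0,0,0,-0.09,35,0.15,0.3,0,0,0,-0.1,35,0.15,0.3,0,0,0,-0.09,35,0.15,0.3,0,0,0,-0.09,35,0.15,0.3,0,0,0,-0.1,35] [ 0.4556 -0.1706  0.12  ]
```

Emit:
jog_arm(commands=[0,0,-0.39,0,0,0,35,0,0,-0.39,0,0,0,35,0,0,-0.38,0,0,0,35,0,0,-0.39,0,0,0,35,0.18,0.28,0,0,0,-0.09,35,0.18,0.29,0,0,0,-0.1,35,0.18,0.28,0,0,0,-0.09,35,0.17,0.29,0,0,0,-0.09,35,0.17,0.29,0,0,0,-0.1,35,0.17,0.29,0,0,0,-0.09,35,0.16,0.29,0,0,0,-0.09,35,0.16,0.3,0,0,0,-0.1,35,0.16,0.29,0,0,0,-0.09,35,0.16,0.3,0,0,0,-0.09,35,0.15,0.3,0,0,0,-0.1,35,0.15,0.3,0,0,0,-0.09,35,0.15,0.3,0,0,0,-0.09,35,0.15,0.3,0,0,0,-0.1,35,0,0,0,0,0,0,35,0,0,0,0,0,0,35])

```text
t: 46.2
tool_pos: [0.4555, -0.1705, 0.1193]
tool_rot: [-0.008, 3.141, -0.002]
contact_force: [-0.7, 0.3, -1.9]
opening: 0.041
grip_force: 51.4
```

```bash
python3 - <<'E'
from h import *
state();p=pk(-1,-.5)
c=plan([(*tool((p[0]+.0005,p[1],.047),CY),8,35),(*tool((p[0]+.0005,p[1],.0385),CY),5,35)])
E
```

```text
46.2 [ 0.4555 -0.1705  0.1193] ypr [ 0.3  -0.06 -0.07] F [-0.7  0.3 -1.9] op 41.0 gf 51.4 q [-0.51 -0.19  2.04 -0.    1.29 -2.09]
13 rows
[0,0,0.15,0,0,0,35,0,0,0.15,0,0,0,35,0,0,0.15,0,0,0,35,0,0,0.15,-0.01,0.01,0,35,0,0,0.15,0,0,0,35,0,0,0.15,0,0,0,35,0,0,0.15,0,0,0,35,0,0,0.15,0,0,0,35,0,0,0.03,0,0,0,35,0,0,0.03,0,0,0,35,0,0,0.03,0,0,0,35,0,0,0.03,0,0,0,35,0,0,0.03,0,0,0,35] [ 0.4555 -0.1706  0.0383]
```

Emit:
jog_arm(commands=[0,0,0.15,0,0,0,35,0,0,0.15,0,0,0,35,0,0,0.15,0,0,0,35,0,0,0.15,0,0,0,35,0,0,0.15,0,0,0,35,0,0,0.15,0,0,0,35,0,0,0.15,0,0,0,35,0,0,0.15,0,0,0,35,0,0,0.03,0,0,0,35,0,0,0.03,0,0,0,35,0,0,0.03,0,0,0,35,0,0,0,0,0,0,35])

```text
t: 47.7
tool_pos: [0.4555, -0.1709, 0.041]
tool_rot: [-0.009, 3.14, -0.004]
contact_force: [2.5, -5.2, -1.5]
opening: 0.0415
grip_force: 52.1
```

Emit:
jog_arm(commands=[-0.01,-0.02,0,0,0,0,35,0,0,0.04,0,0,0,35,0,0,0.04,0,0,0,35,0,0,0.03,0,0,0,35,0,0,0,0,0,0,35])

```text
t: 48.32
tool_pos: [0.4552, -0.1711, 0.0338]
tool_rot: [0.009, -3.141, 0.0]
contact_force: [-0.4, -2.6, -2.1]
opening: 0.0412
grip_force: 51.9
```

Emit:
jog_arm(commands=[0,0,0.01,0,0,0,35,0,0,0,0,0,0,44,0,0,0,0,0,0,50,0,0,0,0,0,0,60,0,0,0,0,0,0,62,0,0,-0.3,0,0,0,62,0,0,-0.6,0,0,0,62,0,0,-0.8,0,0,0,62,0,0,-0.4,0,0,0,78,0,0,0,0,0,0,78,0,0,0,0,0,0,78])

```text
t: 49.7
tool_pos: [0.4551, -0.1708, 0.159]
tool_rot: [0.009, -3.14, -0.001]
contact_force: [0.7, -0.2, -1.4]
opening: 0.0782
grip_force: 0.0
```

```bash
python3 - <<'E'
from h import *
state()
d=shot("scene");P=cloud(d);m=(d["z_map"]>0)&(P[...,0]>.35)&(P[...,0]<.8)&(P[...,1]<-.05)&(P[...,1]>-.6)&(P[...,2]>.058)&(P[...,2]<.09)
n,l=cv2.connectedComponents(m.astype(np.uint8));print([P[l==i].mean(0).round(4).tolist()+[P[l==i][:,2].max().round(3)] for i in range(1,n) if (l==i).sum()>20])
c=plan([(*tool((.434,-.3255,.13),-90),18,78)])
E
```

```text
49.7 [ 0.4551 -0.1708  0.159 ] ypr [0.32 0.08 0.02] F [ 0.7 -0.2 -1.4] op 78.2 gf 0.0 q [-0.51 -0.23  2.   -0.    1.37 -2.09]
[[0.5468, -0.5202, 0.0634, np.float64(0.07)], [0.4506, -0.4142, 0.0638, np.float64(0.068)], [0.436, -0.3212, 0.0637, np.float64(0.068)], [0.6769, -0.4347, 0.0636, np.float64(0.067)], [0.4592, -0.1632, 0.0664, np.float64(0.074)], [0.6159, -0.1628, 0.067, np.float64(0.074)]]
18 rows
[0.02,-0.14,0.03,0,0,0.88,78,0.01,-0.15,0.02,0,0,0.87,78,-0.01,-0.14,0.03,0,0,0.88,78,-0.02,-0.15,0.02,0,-0.01,0.87,78,-0.03,-0.14,0.03,0,0,0.88,78,-0.04,-0.14,0.03,0,0,0.87,78,-0.05,-0.13,0.02,0,0,0.88,78,-0.07,-0.13,0.03,-0.01,0,0.88,78,-0.08,-0.12,0.02,0,0,0.87,78,-0.08,-0.12,0.03,0,-0.01,0.88,78,-0.1,-0.1,0.03,0,0,0.87,78,-0.11,-0.1,0.02,0,0,0.88,78,-0.11,-0.09,0.03,0,0,0.87,78,-0.12,-0.08,0.02,0,0,0.88,78,-0.13,-0.06,0.03,0,0,0.88,78,-0.14,-0.06,0.03,0,-0.01,0.87,78,-0.13,-0.04,0.02,0,0,0.88,78,-0.15,-0.04,0.03,0,0,0.87,78] [ 0.4338 -0.3258  0.1299]
```

Emit:
jog_arm(commands=[0.02,-0.14,0.03,0,0,0.88,78,0.01,-0.15,0.02,0,0,0.87,78,-0.01,-0.14,0.03,0,0,0.88,78,-0.02,-0.15,0.02,0,0,0.87,78,-0.03,-0.14,0.03,0,0,0.88,78,-0.04,-0.14,0.03,0,0,0.87,78,-0.05,-0.13,0.02,0,0,0.88,78,-0.07,-0.13,0.03,0,0,0.88,78,-0.08,-0.12,0.02,0,0,0.87,78,-0.08,-0.12,0.03,0,0,0.88,78,-0.1,-0.1,0.03,0,0,0.87,78,-0.11,-0.1,0.02,0,0,0.88,78,-0.11,-0.09,0.03,0,0,0.87,78,-0.12,-0.08,0.02,0,0,0.88,78,-0.13,-0.06,0.03,0,0,0.88,78,-0.14,-0.06,0.03,0,0,0.87,78,-0.13,-0.04,0.02,0,0,0.88,78,-0.15,-0.04,0.03,0,0,0.87,78,0,0,0,0,0,0,78,0,0,0,0,0,0,78])

```text
t: 52.25
tool_pos: [0.4342, -0.3257, 0.1305]
tool_rot: [-2.218, -2.222, 0.0]
contact_force: [0.3, 0.2, 0.6]
opening: 0.0783
grip_force: 0.0
```

```bash
python3 - <<'E'
from h import *
state()
c=plan([(*tool((.434,-.3255,.026),-90),7,78)])
E
```

```text
52.25 [ 0.4342 -0.3257  0.1305] ypr [-8.992e+01  8.000e-02 -1.000e-01] F [0.3 0.2 0.6] op 78.3 gf 0.0 q [-0.78 -0.06  1.9  -0.    1.31 -0.78]
7 rows
[0,0,0.25,0,0,0,78,0,0,0.25,0,0,0,78,0,0,0.25,-0.01,-0.01,0.01,78,0,0,0.25,0,0,0,78,0,0,0.24,0,0,0,78,0,0,0.25,0,0,0,78,0,0,0.25,-0.01,0,0,78] [ 0.4341 -0.3256  0.0261]
```

Emit:
jog_arm(commands=[0,0,0.25,0,0,0,78,0,0,0.25,0,0,0,78,0,0,0.25,0,0,0,78,0,0,0.25,0,0,0,78,0,0,0.24,0,0,0,78,0,0,0.25,0,0,0,78,0,0,0.25,0,0,0,78,0,0,0,0,0,0,78,0,0,0,0,0,0,62,0,0,0,0,0,0,52,0,0,0,0,0,0,43,0,0,0,0,0,0,43,0,0,0,0,0,0,43])

```text
t: 53.88
tool_pos: [0.4353, -0.3271, 0.0284]
tool_rot: [2.22, 2.22, -0.001]
contact_force: [-1.4, 0.4, 5.4]
opening: 0.0488
grip_force: 52.1
```

```bash
python3 - <<'E'
from h import *
state();p=pk(-1,.5)-[0,.0005];print(p)
o=ctrl.get_obs()["tool_pos"]
c=plan([(*tool((*o[:2],.15),-90),5,43),(*tool((*p,.15),-90),13,43)])
E
```

```text
53.88 [ 0.4353 -0.3271  0.0284] ypr [-8.998e+01 -1.000e-01  7.000e-02] F [-1.4  0.4  5.4] op 48.8 gf 52.1 q [-0.78  0.08  1.95 -0.    1.11 -0.78]
[ 0.45479687 -0.09290894]
18 rows
[0,0,-0.41,0,0,0,43,0,0,-0.4,0,0.01,0,43,0,0,-0.41,0.01,0,0,43,0,0,-0.4,0,0,0,43,0,0,-0.41,0,0.01,0,43,0.3,0.03,0,0,0,0,43,0.3,0.02,0,0,0,0,43,0.3,0.03,0,0,0,0,43,0.3,0.02,0,0,0,0,43,0.3,0.03,0,0,0,0,43,0.3,0.02,0,0,0,0,43,0.3,0.03,0,0,0,0,43,0.3,0.02,0,0,0,0,43,0.3,0.03,0,0,0,0,43,0.3,0.02,0,0,0,0,43,0.3,0.03,0,0,0,0,43,0.3,0.02,0,0,0,0,43,0.3,0.03,0,0,0,0,43] [ 0.455  -0.0929  0.1502]
```

Emit:
jog_arm(commands=[0,0,-0.41,0,0,0,43,0,0,-0.4,0,0,0,43,0,0,-0.41,0,0,0,43,0,0,-0.4,0,0,0,43,0,0,-0.41,0,0,0,43,0.3,0.03,0,0,0,0,43,0.3,0.02,0,0,0,0,43,0.3,0.03,0,0,0,0,43,0.3,0.02,0,0,0,0,43,0.3,0.03,0,0,0,0,43,0.3,0.02,0,0,0,0,43,0.3,0.03,0,0,0,0,43,0.3,0.02,0,0,0,0,43,0.3,0.03,0,0,0,0,43,0.3,0.02,0,0,0,0,43,0.3,0.03,0,0,0,0,43,0.3,0.02,0,0,0,0,43,0.29,0.03,0,0,0,0,43,0,0,0,0,0,0,43,0,0,0,0,0,0,43])

```text
t: 56.38
tool_pos: [0.4545, -0.093, 0.149]
tool_rot: [2.221, 2.222, -0.001]
contact_force: [0.5, 0.0, -1.7]
opening: 0.049
grip_force: 52.1
```

```bash
python3 - <<'E'
from h import *
state();p=pk(-1,.5)-[0,.0012]
c=plan([(*tool((*p,.05),-90),8,43),(*tool((*p,.042),-90),5,43)])
E
```

```text
56.38 [ 0.4545 -0.093   0.149 ] ypr [-8.997e+01 -3.000e-02 -2.000e-02] F [ 0.5  0.  -1.7] op 49.0 gf 52.1 q [-0.36 -0.28  2.06 -0.    1.36 -0.36]
13 rows
[0,0,0.21,0,0,0,43,0,0,0.2,0,0,0,43,0,0,0.21,0,0,0,43,0,0,0.2,0,0,0,43,-0.01,0,0.21,0,0,0,43,0,0,0.21,0,0,0,43,0,0,0.2,0,0,0,43,0,0.01,0.21,0,0.01,0,43,0,0,0.03,0,0,0,43,0,0,0.02,0,0,0,43,0,0,0.03,0,0,0,43,0,0,0.03,0,0,0,43,0,0,0.02,0,0,0,43] [ 0.4551 -0.0936  0.0422]
```

Emit:
jog_arm(commands=[0,0,0.21,0,0,0,43,0,0,0.2,0,0,0,43,0,0,0.21,0,0,0,43,0,0,0.2,0,0,0,43,-0.01,0,0.21,0,0,0,43,0,0,0.21,0,0,0,43,0,0,0.2,0,0,0,43,0,0,0.21,0,0,0,43,0,0,0.03,0,0,0,43,0,0,0.02,0,0,0,43,0,0,0.03,0,0,0,43,0,0,0.03,0,0,0,43,0,0,0,0,0,0,43])

```text
t: 58.0
tool_pos: [0.4543, -0.0935, 0.0433]
tool_rot: [-2.221, -2.222, 0.001]
contact_force: [-0.6, 0.4, -2.2]
opening: 0.0483
grip_force: 52.1
```

Emit:
jog_arm(commands=[0,0,0.04,0,0,0,43,0,0,0.04,0,0,0,43,0,0,0.04,0,0,0,43,0,0,0.03,0,0,0,43,0,0,0,0,0,0,43])

```text
t: 58.62
tool_pos: [0.4545, -0.0935, 0.0344]
tool_rot: [-2.221, -2.222, 0.0]
contact_force: [-0.4, 0.9, -0.8]
opening: 0.0488
grip_force: 52.1
```

Emit:
jog_arm(commands=[0,0,0.01,0,0,0,43,0,0,0,0,0,0,52,0,0,0,0,0,0,58,0,0,0,0,0,0,66,0,0,0,0,0,0,68,0,0,-0.3,0,0,0,68,0,0,-0.6,0,0,0,68,0,0,-0.8,0,0,0,68,0,0,-0.4,0,0,0,78,0,0,0,0,0,0,78,0,0,0,0,0,0,78])

```text
t: 60.0
tool_pos: [0.4536, -0.0932, 0.1582]
tool_rot: [-2.22, -2.22, 0.002]
contact_force: [-0.2, 0.4, -1.0]
opening: 0.0779
grip_force: 0.0
```

```bash
python3 - <<'E'
from h import *
state()
c=plan([(*tool((.4475,-.417,.13),-90),14,78)])
E
```

```text
60.0 [ 0.4536 -0.0932  0.1582] ypr [-8.999e+01  4.000e-02 -1.400e-01] F [-0.2  0.4 -1. ] op 77.9 gf 0.0 q [-0.36 -0.29  2.05 -0.    1.38 -0.36]
14 rows
[-0.39,-0.01,0.03,0,0,0,78,-0.38,0,0.04,0,0,0,78,-0.39,-0.01,0.03,-0.01,0,0,78,-0.38,-0.01,0.03,0,0,0,78,-0.39,-0.01,0.04,0,0,0,78,-0.38,0,0.03,0,0,0,78,-0.39,-0.01,0.03,0,0,0,78,-0.38,-0.01,0.04,0,0,0,78,-0.39,-0.01,0.03,-0.01,0,0,78,-0.38,0,0.03,0,0,0,78,-0.39,-0.01,0.04,0,0,0,78,-0.39,-0.01,0.03,0,-0.01,0,78,-0.38,-0.01,0.03,0,0,0,78,-0.39,0,0.04,0,0,0,78] [ 0.4477 -0.4172  0.1298]
```

Emit:
jog_arm(commands=[-0.39,-0.01,0.03,0,0,0,78,-0.38,0,0.04,0,0,0,78,-0.39,-0.01,0.03,0,0,0,78,-0.38,-0.01,0.03,0,0,0,78,-0.39,-0.01,0.04,0,0,0,78,-0.38,0,0.03,0,0,0,78,-0.39,-0.01,0.03,0,0,0,78,-0.38,-0.01,0.03,0,0,0,78,-0.39,-0.01,0.03,0,0,0,78,-0.38,0,0.03,0,0,0,78,-0.39,-0.01,0.04,0,0,0,78,-0.39,-0.01,0.03,0,0,0,78,-0.38,-0.01,0.03,0,0,0,78,-0.38,0,0.04,0,0,0,78,0,0,0,0,0,0,78,0,0,0,0,0,0,78])

```text
t: 62.0
tool_pos: [0.4485, -0.4168, 0.132]
tool_rot: [-2.221, -2.221, 0.0]
contact_force: [-0.5, 0.6, 0.0]
opening: 0.0781
grip_force: 0.0
```

```bash
python3 - <<'E'
from h import *
state()
c=plan([(*tool((.4475,-.417,.026),-90),7,78)])
d=shot("scene");P=cloud(d);m=(d["z_map"]>0)&(P[...,0]>.35)&(P[...,0]<.8)&(P[...,1]<-.05)&(P[...,1]>-.6)&(P[...,2]>.058)&(P[...,2]<.09)
n,l=cv2.connectedComponents(m.astype(np.uint8));print([P[l==i].mean(0).round(4).tolist()+[P[l==i][:,2].max().round(3)] for i in range(1,n) if (l==i).sum()>20])
E
```

```text
62.0 [ 0.4485 -0.4168  0.132 ] ypr [-8.999e+01  3.000e-02 -3.000e-02] F [-0.5  0.6  0. ] op 78.1 gf 0.0 q [-0.87  0.1   1.73 -0.    1.31 -0.87]
7 rows
[0,0,0.25,0,0,0,78,0,0,0.25,0,0,0,78,0,-0.01,0.26,0,0,0,78,0,0,0.25,0,0,0,78,0,0,0.25,0,0,0,78,0,0,0.25,0,0,0,78,0,-0.01,0.26,-0.01,-0.01,0,78] [ 0.4472 -0.4167  0.0258]
[[0.5462, -0.5208, 0.0636, np.float64(0.068)], [0.4502, -0.4133, 0.0636, np.float64(0.069)], [0.6768, -0.4346, 0.0637, np.float64(0.067)], [0.46, -0.1631, 0.0663, np.float64(0.075)], [0.4585, -0.0854, 0.0666, np.float64(0.074)], [0.6157, -0.1619, 0.0663, np.float64(0.074)]]
```

Emit:
jog_arm(commands=[0,0,0.25,0,0,0,78,0,0,0.25,0,0,0,78,0,-0.01,0.26,0,0,0,78,0,0,0.25,0,0,0,78,0,0,0.25,0,0,0,78,0,0,0.25,0,0,0,78,0,-0.01,0.26,0,0,0,78,0,0,0,0,0,0,78,0,0,0,0,0,0,62,0,0,0,0,0,0,52,0,0,0,0,0,0,43,0,0,0,0,0,0,43,0,0,0,0,0,0,43])

```text
t: 63.68
tool_pos: [0.448, -0.4178, 0.0274]
tool_rot: [2.22, 2.22, -0.001]
contact_force: [0.9, 0.8, 5.5]
opening: 0.0488
grip_force: 52.3
```

```bash
python3 - <<'E'
from h import *
state();p=pk(0,-.5)-[0,.0007];print(p)
o=ctrl.get_obs()["tool_pos"]
c=plan([(*tool((*o[:2],.15),-90),5,43),(*tool((*p,.15),-90),13,43)])
E
```

```text
63.67 [ 0.448  -0.4178  0.0274] ypr [-8.999e+01 -1.200e-01  7.000e-02] F [0.9 0.8 5.5] op 48.8 gf 52.3 q [-0.87  0.23  1.78 -0.    1.13 -0.87]
[ 0.5332042  -0.17069947]
18 rows
[0,0,-0.41,0,0,0,43,0,0,-0.41,0.01,0.01,0,43,0,0,-0.41,0,0,0,43,0,0,-0.41,0,0.01,0,43,0,0,-0.4,0,0,0,43,0.32,0.11,0,0,0,0,43,0.31,0.11,0,0,0,0,43,0.32,0.11,0,0,0,0,43,0.32,0.11,0,0,0,0,43,0.31,0.11,0,0,0,0,43,0.32,0.11,0,0,0,0,43,0.32,0.11,0,0,0,0,43,0.31,0.11,0,0,0,0,43,0.32,0.11,0,0,0,0,43,0.32,0.1,0,0,0,0,43,0.31,0.11,0,0,0,0,43,0.32,0.11,0,0,0,0,43,0.32,0.11,0,0,0,0,43] [ 0.533  -0.1704  0.1498]
```

Emit:
jog_arm(commands=[0,0,-0.41,0,0,0,43,0,0,-0.41,0,0,0,43,0,0,-0.41,0,0,0,43,0,0,-0.41,0,0,0,43,0,0,-0.4,0,0,0,43,0.32,0.11,0,0,0,0,43,0.31,0.11,0,0,0,0,43,0.32,0.11,0,0,0,0,43,0.32,0.11,0,0,0,0,43,0.31,0.11,0,0,0,0,43,0.32,0.11,0,0,0,0,43,0.32,0.11,0,0,0,0,43,0.31,0.11,0,0,0,0,43,0.32,0.11,0,0,0,0,43,0.32,0.1,0,0,0,0,43,0.31,0.11,0,0,0,0,43,0.32,0.11,0,0,0,0,43,0.32,0.11,0,0,0,0,43,0,0,0,0,0,0,43,0,0,0,0,0,0,43])

```text
t: 66.18
tool_pos: [0.5325, -0.1697, 0.1483]
tool_rot: [2.221, 2.222, -0.001]
contact_force: [0.2, 0.8, -1.4]
opening: 0.0487
grip_force: 52.1
```

```bash
python3 - <<'E'
from h import *
state();p=pk(0,-.5)-[0,.0007]
c=plan([(*tool((*p,.05),-90),8,43),(*tool((*p,.042),-90),4,43)])
E
```

```text
66.17 [ 0.5325 -0.1697  0.1483] ypr [-8.997e+01 -3.000e-02 -3.000e-02] F [ 0.2  0.8 -1.4] op 48.7 gf 52.1 q [-0.44 -0.04  1.85 -0.    1.33 -0.44]
12 rows
[0,0,0.2,0,0,0,43,0,0,0.21,0,0,0,43,-0.01,0,0.2,0,0,0,43,0,0.01,0.21,0,0,0,43,0,0,0.2,0,0,0,43,0,0,0.21,0,0,0,43,0,0,0.2,0,0.01,0,43,-0.01,0,0.21,0,0,0.01,43,0,0,0.03,0,0,0,43,0,0,0.04,0,0,0,43,0,0,0.03,0,0,0,43,0,0,0.03,0,0,0,43] [ 0.533  -0.1709  0.0421]
```

Emit:
jog_arm(commands=[0,0,0.2,0,0,0,43,0,0,0.21,0,0,0,43,-0.01,0,0.2,0,0,0,43,0,0.01,0.21,0,0,0,43,0,0,0.2,0,0,0,43,0,0,0.21,0,0,0,43,0,0,0.2,0,0,0,43,-0.01,0,0.21,0,0,0,43,0,0,0.03,0,0,0,43,0,0,0.04,0,0,0,43,0,0,0.03,0,0,0,43,0,0,0.03,0,0,0,43,0,0,0,0,0,0,43])

```text
t: 67.8
tool_pos: [0.533, -0.1709, 0.0422]
tool_rot: [2.221, 2.222, -0.001]
contact_force: [-1.2, -0.7, -1.5]
opening: 0.0485
grip_force: 52.1
```

Emit:
jog_arm(commands=[0,0,0.04,0,0,0,43,0,0,0.04,0,0,0,43,0,0,0.04,0,0,0,43,0,0,0.02,0,0,0,43,0,0,0,0,0,0,43])

```text
t: 68.42
tool_pos: [0.533, -0.1709, 0.0337]
tool_rot: [-2.221, -2.222, 0.001]
contact_force: [0.3, 0.1, -1.8]
opening: 0.0488
grip_force: 52.4
```

Release, back off upwards and clear of the view.

Emit:
jog_arm(commands=[0,0,0.01,0,0,0,43,0,0,0,0,0,0,52,0,0,0,0,0,0,57,0,0,0,0,0,0,62,0,0,0,0,0,0,62,0,0,-0.3,0,0,0,62,0,0,-0.6,0,0,0,62,0,0,-0.9,0,0,0,62,0,0,-0.8,0,0,0,62,-0.8,0,0,0,0,0,62,-0.8,0,0,0,0,0,62,-0.8,0,0,0,0,0,62,-0.8,0,0,0,0,0,62,-0.6,0,0,0,0,0,62,0,0,0,0,0,0,62,0,0,0,0,0,0,62])

```text
t: 70.42
tool_pos: [0.5332, -0.3985, 0.19]
tool_rot: [2.221, 2.222, 0.0]
contact_force: [-0.8, 0.2, 0.6]
opening: 0.0621
grip_force: 0.0
```

```bash
python3 - <<'E'
from h import *
state()
for c in("scene","top"):
    d=shot(c);P=cloud(d);ok=d["z_map"]>0
    m=ok&(P[...,0]>.35)&(P[...,0]<.8)&(P[...,1]<-.05)&(P[...,1]>-.25)&(P[...,2]>.066)&(P[...,2]<.09)
    n,l=cv2.connectedComponents(m.astype(np.uint8));print(c,[np.median(P[l==i],0).round(4).tolist() for i in range(1,n) if (l==i).sum()>20])
    m=ok&(P[...,0]>.42)&(P[...,0]<.643)&(P[...,1]>-.04)&(P[...,1]<.052)&(P[...,2]>.02)&(P[...,2]<.045)
    n,l=cv2.connectedComponents(m.astype(np.uint8));print(" well",[(P[l==i].mean(0).round(3).tolist(),(l==i).sum()) for i in range(1,n) if (l==i).sum()>20])
    if c=="scene":A=cv2.resize(d["image"][100:340,180:450,::-1],(450,400),interpolation=cv2.INTER_CUBIC)
    else:B=cv2.resize(d["image"][165:285,95:315,::-1],(730,400),interpolation=cv2.INTER_CUBIC)
cv2.imwrite("pics/end.png",cv2.resize(np.hstack([A,B]),(800,271)))
E
```

```text
70.42 [ 0.5332 -0.3985  0.19  ] ypr [-8.999e+01 -1.000e-02  1.000e-02] F [-0.8  0.2  0.6] op 62.1 gf 0.0 q [-0.75  0.17  1.55  0.    1.42 -0.75]
scene [[0.4569, -0.1683, 0.0705], [0.5342, -0.1687, 0.0702], [0.456, -0.0893, 0.0706], [0.6142, -0.1647, 0.0706]]
 well [([0.542, -0.027, 0.027], np.int64(60)), ([0.536, 0.009, 0.027], np.int64(65))]
top [[0.6101, -0.1663, 0.0719], [0.5326, -0.1709, 0.0714], [0.4536, -0.1699, 0.0725], [0.4539, -0.0907, 0.0724]]
 well [([0.631, -0.016, 0.03], np.int64(54)), ([0.594, 0.041, 0.03], np.int64(54)), ([0.537, -0.031, 0.03], np.int64(45)), ([0.531, 0.004, 0.03], np.int64(58))]
```

View pics/end.png

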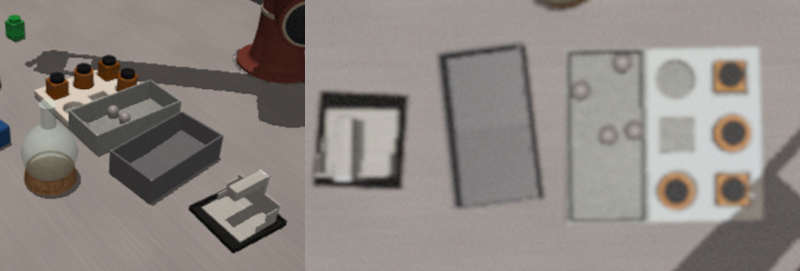

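The end picture shows four caps at 72 mm, which means seated (730,73), (731,133), (732,189), (676,190). The four balls are in the well (580–635, 62–136), and the scoop stands on its dish (355,143).

```bash
python3 -c "
from station import job
print(job.finish_job())"
```

```text
the job is handed in; nothing more can be done
None
```

I handed the job in at about 70 s: all four balls are in the well, the scoop is back on its dish, all four amber jars are seated upright in pockets of their own shape, and I never touched the flask or the green jars.

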